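Hang the parts baskets to drip and tally them

TASK

Hang every parts basket that stands on the bench by its handle on the drip rack, one basket to each hook, so that it hangs free, level and still with its bar down in both prongs. When all of them are hanging, press the tally counter's red lever fully down once for each basket, letting it come right up each time, so that the wheel has counted exactly the number of baskets (three or four). Leave the other things on the bench alone.

Things in the scene. Friction and masses are not known exactly. Their poses are not given: they have to be found in the camera images.
- basket1: loose steel parts basket, tray 90 (x) x 140 (y) x 55 mm high, red labels, rigid red bail handle: two 8 mm rods rise at y = +-66 mm to a straight 8 mm round bar along its y axis, bar centre 135 mm above the base, 80 mm above the rim; motor parts inside are fixed to it; about 350 g. Origin: centre of the underside, z up. Same either way round. None if absent
- basket2: loose steel parts basket, tray 90 (x) x 140 (y) x 55 mm high, yellow labels, rigid yellow bail handle: two 8 mm rods rise at y = +-66 mm to a straight 8 mm round bar along its y axis, bar centre 135 mm above the base, 80 mm above the rim; motor parts inside are fixed to it; about 350 g. Origin: centre of the underside, z up. Same either way round. None if absent
- basket3: loose steel parts basket, tray 90 (x) x 140 (y) x 55 mm high, green labels, rigid green bail handle: two 8 mm rods rise at y = +-66 mm to a straight 8 mm round bar along its y axis, bar centre 135 mm above the base, 80 mm above the rim; motor parts inside are fixed to it; about 350 g. Origin: centre of the underside, z up. Same either way round. None if absent
- basket4: loose steel parts basket, tray 90 (x) x 140 (y) x 55 mm high, orange labels, rigid orange bail handle: two 8 mm rods rise at y = +-66 mm to a straight 8 mm round bar along its y axis, bar centre 135 mm above the base, 80 mm above the rim; motor parts inside are fixed to it; about 350 g. Origin: centre of the underside, z up. Same either way round. None if absent
- bar1 (a point): middle of the straight handle bar of the red basket, on the bar's axis; the free bar runs 62 mm either way along the basket's y axis; None if absent
- bar2 (a point): middle of the straight handle bar of the yellow basket, on the bar's axis; the free bar runs 62 mm either way along the basket's y axis; None if absent
- bar3 (a point): middle of the straight handle bar of the green basket, on the bar's axis; the free bar runs 62 mm either way along the basket's y axis; None if absent
- bar4 (a point): middle of the straight handle bar of the orange basket, on the bar's axis; the free bar runs 62 mm either way along the basket's y axis; None if absent
- rack: fixed blue drip rack, a 700 mm rail along its y axis on two end posts, with four twin-prong steel hooks that point to its -x side (towards the robot). Origin on the table under the line of the hook valleys; the rail's front face is 75 mm to +x of that line, its top 275 mm above the table. A hung basket that is knocked swings for a few seconds
- hook1 (a point): hook 1 of 4 (1 at the rack's +y end, 170 mm apart): point midway between its two 8 mm prongs (at y = +-36 mm), on the prong axis in the valley, 255 mm up; axes as the rack's. The valley at x = 0 is a V: 45 deg up to a crest at x = 18 mm on the rail side and to tips at x = -20 mm (top of tip 24 mm above this point). A hung bar's centre lies 11 mm above this point; fingers fit between the prongs
- hook2 (a point): hook 2 of 4 (1 at the rack's +y end, 170 mm apart): point midway between its two 8 mm prongs (at y = +-36 mm), on the prong axis in the valley, 255 mm up; axes as the rack's. The valley at x = 0 is a V: 45 deg up to a crest at x = 18 mm on the rail side and to tips at x = -20 mm (top of tip 24 mm above this point). A hung bar's centre lies 11 mm above this point; fingers fit between the prongs
- hook3 (a point): hook 3 of 4 (1 at the rack's +y end, 170 mm apart): point midway between its two 8 mm prongs (at y = +-36 mm), on the prong axis in the valley, 255 mm up; axes as the rack's. The valley at x = 0 is a V: 45 deg up to a crest at x = 18 mm on the rail side and to tips at x = -20 mm (top of tip 24 mm above this point). A hung bar's centre lies 11 mm above this point; fingers fit between the prongs
- hook4 (a point): hook 4 of 4 (1 at the rack's +y end, 170 mm apart): point midway between its two 8 mm prongs (at y = +-36 mm), on the prong axis in the valley, 255 mm up; axes as the rack's. The valley at x = 0 is a V: 45 deg up to a crest at x = 18 mm on the rail side and to tips at x = -20 mm (top of tip 24 mm above this point). A hung bar's centre lies 11 mm above this point; fingers fit between the prongs
- tally: fixed ratchet tally counter, 130 x 100 mm base, 125 mm high, blue cheeks around a white pin wheel; its red lever points to its -x side (towards the robot). Origin: centre of the underside, below the axle (75 mm up)
- pad (a point): centre of the top of the lever's red press pad, 45 x 45 mm, 85 mm from the axle to the tally's -x; about 104 mm above the table when up, 54 mm when fully down
- lever (a joint): angle of the tally lever, rad: 0 up (rest), 0.60 fully down at its stop; a spring brings it back up, about 2 N to start and 5 N at the pad at the stop; it needs about 0.5 s to rise. The pawl catches the next pin only after the lever has come right up
- count (a joint): angle of the tally wheel, rad: 0 at the start; every full press of the lever turns it on by 0.393 (one sixteenth of a turn), and there it stays
- spray: bystander, leave it alone: blue spray bottle, 56 mm across, 190 mm high, standing
- jar: bystander, leave it alone: amber glass jar, 70 mm across, 90 mm high, standing
- spanner: bystander, leave it alone: steel spanner 170 mm long, lying flat
- driver: bystander, leave it alone: screwdriver 190 mm long with an orange handle, lying
- earmuffs: bystander, leave it alone: red ear defenders with a black band, lying
- meter: bystander, leave it alone: yellow hand meter 90 x 160 x 45 mm, lying
Mind the look-alikes: they are no part of the job. Leave any purple look-alike of the basket2 alone.

How it is judged:
By the outcome, as a careful person would: the job done as asked, in the order asked, and still so for the second after the job is handed in, with the robot touching nothing.
Of basket1, basket2, basket3, basket4 only 3 to 4 are there at a start; the rules pass over those that are not, and their reading is None.
At some moment in a run one of basket1, basket2, basket3, basket4 may be knocked a few centimetres aside while the robot is not near it.
It also fails if it takes over 208 s, if anything falls off the work surface, if the arm or the gripper's body presses on something with over 40 N, if the wrist force passes 120 N, or if a joint passes its speed limit or range.

ROBOT

A 6-joint arm with a two-finger parallel gripper is mounted at the origin on the work surface. World frame = base frame: x ahead of the robot, y to its left, z up, the work surface at z = 0. Lengths are in m, angles in rad, forces in N, time in s.
With the tool pointing down it reaches from about 0.375 to 0.925 m from the base axis. Payload 5.7 kg.
Tool frame: the origin (TCP) lies between the finger pads; the fingertips stand 11 mm ahead of it and the grasp point (between the pads) lies 8 mm behind it; z points along the fingers, x is the direction in which the jaws open and shut, and the axes are right-handed (so a half turn about z gives the same grasp; the last joint's range is limited). The gripper opens to 85 mm and grips with 20 to 120 N. Pads are 22 mm wide; open, the fingers measure 114 mm over their backs; the gripper's body (76 mm by 85 mm) begins 54 mm behind the grasp point. The pads swing forward as they close: fully open they stand 13 mm farther back than shut.
Start: joints at [1.021, 0.359, 1.51, -0, 1.272, -0.115], TCP at [0.253, 0.544, 0.242] pointing down, gripper open.
Joint ranges: [-2.97, 2.97], [-1.01, 2.36], [0.21, 2.38], [-0.96, 4.11], [0.2, 2.71], [-2.98, 2.98]. Speed limits (rad/s): [2.39, 2.39, 3.14, 3.14, 3.14, 3.14].

INTERFACE

Orientations are given as a unit quaternion [w, x, y, z].
In Python, from cell import read_state, capture, job_done, search_frame, trace, tip_of gives the robot as it stands.
- The arm moves only by the shell command python3 -m handwheel 'ROWS'. ROWS is JSON, a list of rows, each a list of 3 entries, a list of its own where there are three numbers: the closure, from -1 (fully open) to 1 (shut), so that 0 is half open, then the shift along the tool's x, y, z in mm, then the turn, a rotation vector about the tool's x, y, z in rad. A call has exactly 5 rows; each row shifts and turns the commanded pose from where the row before left it, along the tool's axes as they then stand; what a row does not reach is not made up. A row lasts 1/8 s, in which the tool goes at most 62.5 mm and 10.7 degrees, less where a joint would pass 70% of its speed; a pose out of reach is approached as far as the arm can. A call with a gripper value outside its range is refused whole. The fingers move at their own pace and stop on an object; the grip force is fixed at half the most. Time passes only in rows, so rows that do not move let the fingers close, or fill a call up. It gives the time, the measured TCP pose, the force and the opening at its end, in the units of the state.
- read_state(): the state, without advancing time (a new reading comes with each control period).
- capture(name): name is "scene" or "top" or "wrist"; returns a dict with "image" (420x560x3 uint8, red, green, blue), "z_map" (420x560 float32, m along the optical axis (not along the pixel's ray), 0 where there is no reading), "vfov" (degrees; the focal length in pixels is half the picture's height over the tangent of half this angle, whatever the lens; pixels are square), "cx", "cy" (the principal point, pixels), "eye" and "rotation" of the camera in the world; the wrist camera has in their place "hand_eye" (4x4, takes a point from camera to tool coordinates, whose origin is the TCP and whose axes are the tool frame's). Camera axes: x right, y down, z forward; pixel columns grow to the right and rows downward; lengths in m; the calibration is good to about 2 mm. A picture is of the moment at which its call begins: read the wrist's pose just before it.
- job_done(): hands the job in, once; it reports no verdict.
Trained networks look in a picture, given as the dict that the camera call returned (one of the last four; its "shot" number tells which), for a name from the list of things; names that differ only in an ending like _2 or _b are one class to them, and where a whole thing is asked for, a point or a joint stands for the part that bears it (a point fixed in the world has none). Each returns a list of dicts, best first, with "p" (0 to 1); they miss things now and then, are a little off and sometimes report something else, mostly with a low value. They report only what shows in the picture. A call takes as long as a camera call. They do not tell look-alikes from the thing itself.
- search_frame(name, picture): "extent" ([left, top, right, bottom] in pixels, round what is visible of it).
- trace(name, picture): "pixels" (420x560 bool, what is visible of it) and "extent" ([left, top, right, bottom] in pixels, round what is visible of it).
- tip_of(name, picture): "pixel" ([column, row] in pixels: a listed point, or the origin of a listed thing).
The state is a dict: "clock": time; "qpos": joint angles; "dq": joint speeds; "tau": joint torques, N m; "eef_pos": TCP position; "tool_rot": TCP orientation; "ft_force": force on the tool from outside, world axes, zero at the start; "ft_torque": the same for the moment, N m; "gripper_width": finger opening in m.
Only numpy, scipy, OpenCV 4.12 (cv2) and the standard library are available. Lean on these libraries where they do the work, as an engineer would, in place of code of your own. Each camera call takes 0.05 s, during which the arm holds its last target. There are 200 camera calls.

## Working session

There is one attempt and no reset: what is moved stays moved. The work goes in short steps, Python scripts to look and compute and a shell command to move; the robot and the scene stay as the last step left them, time stands still between calls to the robot, and variables do not carry over. Pictures are saved under pics/ and viewed, about 12 in all and at most 16, crops included, and the job is handed in when it is done.

```bash
ls; mkdir -p pics; cat > h.py <<'E'
import numpy as np, cv2
from cell import *
from scipy.spatial.transform import Rotation as R
def q2R(q): return R.from_quat([q[1],q[2],q[3],q[0]]).as_matrix()
def cam(name):
    s=read_state(); c=capture(name)
    if name=="wrist":
        T=np.eye(4);T[:3,:3]=q2R(s["tool_rot"]);T[:3,3]=s["eef_pos"]
        M=T@np.array(c["hand_eye"]); c["Rw"],c["e"]=M[:3,:3],M[:3,3]
    else:
        c["e"]=np.array(c["eye"]); r=np.array(c["rotation"]); c["Rw"]=r if r.shape==(3,3) else q2R(r)
    c["f"]=210/np.tan(np.radians(c["vfov"])/2); return c
def ray(c,px): return c["Rw"]@np.array([(px[0]-c["cx"])/c["f"],(px[1]-c["cy"])/c["f"],1.])
def atz(c,px,z):
    d=ray(c,px); return c["e"]+d*(z-c["e"][2])/d[2]
def cloud(c):
    v,u=np.mgrid[:420,:560]; z=c["z_map"]
    P=np.stack([(u-c["cx"])/c["f"]*z,(v-c["cy"])/c["f"]*z,z],-1)
    P=P@c["Rw"].T+c["e"]; P[z<=0]=np.nan; return P
def proj(c,p):
    q=c["Rw"].T@(np.array(p)-c["e"]); return [q[0]/q[2]*c["f"]+c["cx"],q[1]/q[2]*c["f"]+c["cy"]]
def save(c,n,crop=None,s=1):
    im=c["image"][:,:,::-1]
    if crop: im=im[crop[1]:crop[3],crop[0]:crop[2]]
    cv2.imwrite("pics/"+n+".png",cv2.resize(im,None,fx=s,fy=s,interpolation=cv2.INTER_CUBIC))
E
python3 - <<'E'
from h import *
s=read_state(); print({k:np.round(v,3) for k,v in s.items()})
for n in ("top","scene"):
    c=cam(n); save(c,n+"0",s=1.4); print(n,c["e"],c["Rw"].round(3).tolist(),c["vfov"])
    for o in ["bar1","bar2","bar3","bar4","hook1","hook2","hook3","hook4","pad","tally","rack"]:
        r=tip_of(o,c); print(o,[(np.round(x["pixel"],1).tolist(),round(x["p"],2)) for x in r[:3]])
E
```

```text
pics
{'clock': np.float64(0.0), 'qpos': array([ 1.021,  0.36 ,  1.511, -0.   ,  1.272, -0.115]), 'dq': array([ 0.   ,  0.002, -0.001, -0.001, -0.   , -0.   ]), 'tau': array([ 0.0000e+00, -5.2762e+01, -2.7862e+01, -0.0000e+00,  1.3000e-02,
        0.0000e+00]), 'eef_pos': array([0.252, 0.544, 0.241]), 'tool_rot': array([ 0.   ,  0.843,  0.538, -0.001]), 'ft_force': array([ 1.114, -0.344, -0.149]), 'ft_torque': array([-0.042, -0.019, -0.003]), 'gripper_width': np.float64(0.085)}
top [0.29535558 0.00443575 2.00068928] [[0.022, -0.991, 0.129], [-1.0, -0.021, 0.008], [-0.005, -0.129, -0.992]] 47.62352712531871
bar1 [([279.2, 220.3], 0.93), ([236.6, 229.9], 0.81), ([325.9, 225.6], 0.64)]
bar2 [([279.2, 220.3], 0.93), ([236.6, 229.9], 0.81), ([325.9, 225.6], 0.64)]
bar3 [([279.2, 220.3], 0.93), ([236.6, 229.9], 0.81), ([325.9, 225.6], 0.64)]
bar4 [([279.2, 220.3], 0.93), ([236.6, 229.9], 0.81), ([325.9, 225.6], 0.64)]
hook1 [([264.7, 187.3], 0.92), ([354.7, 188.4], 0.76), ([310.2, 187.1], 0.73)]
hook2 [([264.7, 187.3], 0.92), ([354.7, 188.4], 0.76), ([310.2, 187.1], 0.73)]
hook3 [([264.7, 1
[... 474 characters left out ...]
15.0], 0.82)]
bar2 [([386.6, 185.6], 0.89), ([242.3, 190.1], 0.87), ([350.1, 215.0], 0.82)]
bar3 [([386.6, 185.6], 0.89), ([242.3, 190.1], 0.87), ([350.1, 215.0], 0.82)]
bar4 [([386.6, 185.6], 0.89), ([242.3, 190.1], 0.87), ([350.1, 215.0], 0.82)]
hook1 [([246.6, 195.3], 0.97), ([367.2, 226.2], 0.79), ([304.8, 215.7], 0.71)]
hook2 [([246.6, 195.3], 0.97), ([367.2, 226.2], 0.79), ([304.8, 215.7], 0.71)]
hook3 [([246.6, 195.3], 0.97), ([367.2, 226.2], 0.79), ([304.8, 215.7], 0.71)]
hook4 [([246.6, 195.3], 0.97), ([367.2, 226.2], 0.79), ([304.8, 215.7], 0.71)]
pad [([347.5, 240.5], 0.6), ([189.7, 171.4], 0.49)]
tally [([182.3, 205.4], 0.55), ([276.3, 258.4], 0.22)]
rack [([274.6, 257.1], 0.71)]
```

View pics/top0.png

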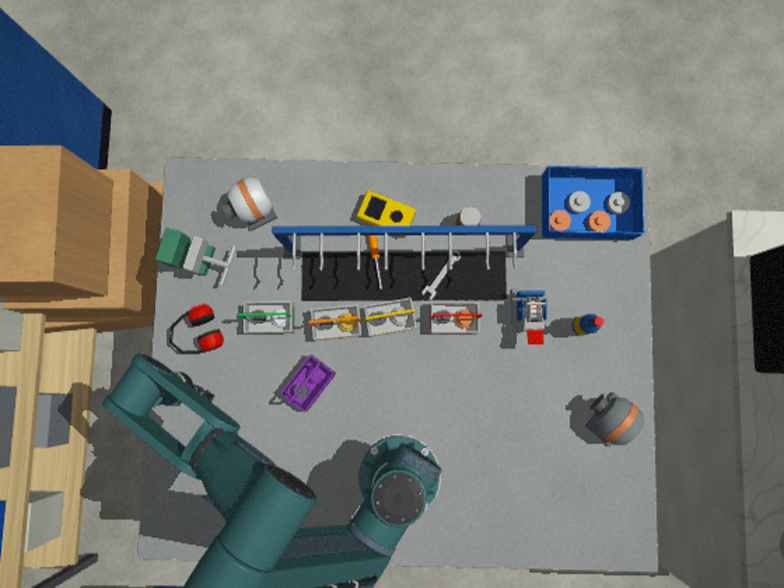

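View pics/scene0.png

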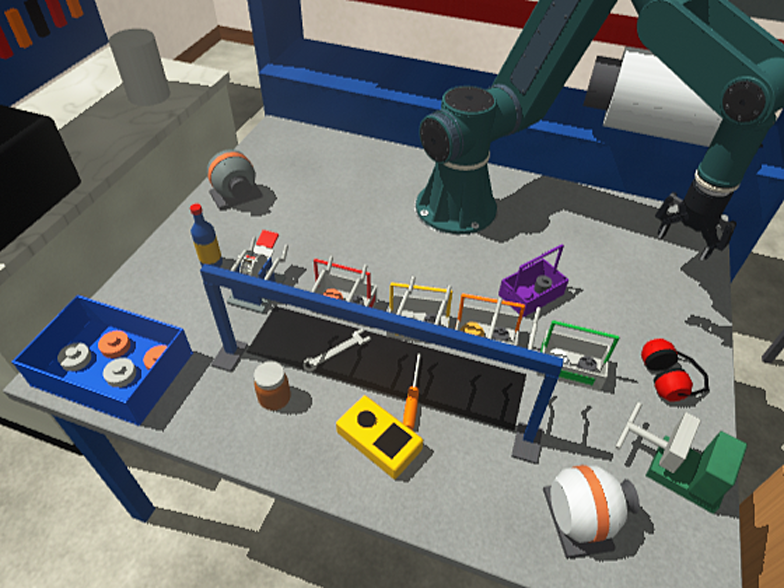

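The top view (shown at 1.4x) has four baskets in a row in front of the rack: green (265,317), orange (334,322), yellow (389,315) and red (455,318). The purple look-alike is at (307,383), the tally at (530,315) and the rack above the row. All four baskets are present, with their bars roughly along y.

```bash
cat >> h.py <<'E'
HUE=dict(red=(0,5),orange=(9,18),yellow=(22,32),green=(50,80))
def bars(c,zlo=.11,zhi=.16,minn=15):
    P=cloud(c); hsv=cv2.cvtColor(c["image"],cv2.COLOR_RGB2HSV); o={}
    for k,(a,b) in HUE.items():
        m=(hsv[...,0]>=a)&(hsv[...,0]<=b)&(hsv[...,1]>140)&(hsv[...,2]>70)&(P[...,2]>zlo)&(P[...,2]<zhi)
        m&=(abs(P[...,0]-.55)<.3)&(P[...,1]>-.27)
        p=P[m]
        if len(p)<minn: o[k]=None; continue
        p=p[np.linalg.norm(p[:,:2]-np.median(p[:,:2],0),axis=1)<.09]
        d=np.linalg.svd(p[:,:2]-p[:,:2].mean(0))[2][0] if 0 else np.linalg.eigh(np.cov(p[:,:2].T))[1][:,1]
        t=(p[:,:2]-p[:,:2].mean(0))@d; mid=p[:,:2].mean(0)+d*(t.max()+t.min())/2
        d*=np.sign(d[1]); o[k]=dict(mid=mid.round(4),ztop=np.percentile(p[:,2],[50,95]).round(3),len=round(np.ptp(t),3),yaw=round(np.degrees(np.arctan2(-d[0],d[1])),1),n=len(p))
    return o
E
python3 - <<'E'
from h import *
for n in ("top","scene"):
    c=cam(n)
    for k,v in bars(c).items(): print(n,k,v)
    P=cloud(c)
    for o in ["hook1","rack","pad","tally"]:
        r=tip_of(o,c)
        for x in r[:6]:
            u,v=np.round(x["pixel"]).astype(int)
            z=dict(hook1=.255,rack=0,pad=.104,tally=0)[o]
            print(o,round(x["p"],2),x["pixel"],atz(c,x["pixel"],z).round(3),P[v,u].round(3))
    # rail top
    hsv=cv2.cvtColor(c["image"],cv2.COLOR_RGB2HSV)
    m=(hsv[...,0]>105)&(hsv[...,0]<125)&(hsv[...,1]>150)&(abs(P[...,2]-.275)<.008)&(P[...,0]>.5)&(abs(P[...,1])<.6)
    p=P[m]; 
    if len(p)>20:
        d=np.polyfit(p[:,1],p[:,0],1); print("rail",len(p),d,np.percentile(p[:,1],[0,100]),np.ptp(p[:,0]-np.polyval(d,p[:,1])),p.mean(0))
    m=((hsv[...,0]<5)|(hsv[...,0]>175))&(hsv[...,1]>140)&(abs(P[...,2]-.104)<.02)&(P[...,1]<-.25)&(P[...,1]>-.6)
    p=P[m]; print("pad",len(p),np.median(p,0),p.min(0),p.max(0))
E
```

```text
top red {'mid': array([ 0.4663, -0.1496]), 'ztop': array([0.138, 0.146]), 'len': np.float64(0.134), 'yaw': np.float64(1.2), 'n': 70}
top orange {'mid': array([0.796 , 0.4574]), 'ztop': array([0.134, 0.144]), 'len': np.float64(0.107), 'yaw': np.float64(-61.3), 'n': 96}
top yellow {'mid': array([0.4644, 0.039 ]), 'ztop': array([0.138, 0.146]), 'len': np.float64(0.136), 'yaw': np.float64(11.1), 'n': 64}
top green {'mid': array([0.456 , 0.3969]), 'ztop': array([0.138, 0.145]), 'len': np.float64(0.135), 'yaw': np.float64(2.1), 'n': 43}
hook1 0.69 [218.9, 183.7] [0.599 0.261 0.255] [ 0.643  0.297 -0.   ]
hook1 0.6 [267.3, 184.8] [0.599 0.08  0.255] [ 0.643  0.093 -0.003]
hook1 0.6 [308.3, 184.6] [ 0.603 -0.072  0.255] [ 0.645 -0.082  0.01 ]
hook1 0.6 [314.3, 195.2] [ 0.564 -0.095  0.255] [ 0.602 -0.108  0.009]
hook1 0.59 [353.5, 186.6] [ 0.599 -0.24   0.255] [ 0.641 -0.277  0.008]
rack 0.7 [289.2, 199.2] [ 0.584 -0.003  0.   ] [ 0.585 -0.003 -0.005]
rack 0.49 [325.3, 223.5] [ 0.483 -0.158  0.   ] [ 0.468 -0.145  0.144]
pad 0.63 [245.6, 231.3] [0.435 0.168 0.104] [0.442 0.173 0.029]
pad 0.5
[... 1156 characters left out ...]
0.589 0.091 0.255] [ 0.359  0.038 -0.003]
hook1 0.26 [244.3, 218.7] [ 0.67  -0.059  0.255] [ 0.688 -0.052  0.275]
rack 0.62 [274.4, 256.8] [ 0.584 -0.005  0.   ] [ 0.584 -0.006 -0.001]
rack 0.5 [415.3, 236.7] [0.341 0.407 0.   ] [ 0.341  0.407 -0.002]
pad 0.52 [190.0, 171.0] [ 0.416 -0.379  0.104] [ 0.414 -0.38   0.102]
pad 0.31 [245.3, 193.4] [ 0.448 -0.158  0.104] [ 0.354 -0.204  0.   ]
pad 0.2 [182.4, 201.3] [ 0.553 -0.333  0.104] [ 0.684 -0.233  0.271]
rail 1706 [-0.02344274  0.67984069] [-0.34738599  0.34961681] 0.025229236164272306 [0.67892934 0.0388754  0.27347769]
pad 137 [ 0.41363409 -0.37907045  0.10421515] [ 0.39037402 -0.40349372  0.08745221] [ 0.49389165 -0.3560196   0.11383783]
```

```bash
sed -i 's/abs(P\[...,0\]-.55)<.3)/abs(P[...,0]-.47)<.09)/' h.py
cat > go.py <<'E'
# print suggested rows: go.py x y z theta_deg n  (tool kept pointing down)
import sys; from h import *
x,y,z,th=map(float,sys.argv[1:5]); n=int(sys.argv[5])
s=read_state(); p=np.array(s["eef_pos"]); Rm=q2R(s["tool_rot"])
Rt=np.array([[np.cos(np.radians(th)),np.sin(np.radians(th)),0],[np.sin(np.radians(th)),-np.cos(np.radians(th)),0],[0,0,-1]])
rv=R.from_matrix(Rm.T@Rt).as_rotvec(); d=(np.array([x,y,z])-p)/n
for i in range(n):
    print((d@Rm*1000).round(1).tolist(),(rv/n).round(4).tolist())
    Rm=Rm@R.from_rotvec(rv/n).as_matrix()
E
python3 -c "
from h import *
c=cam('scene')
for k,v in bars(c).items(): print(k,v)
c=cam('top')
for k,v in bars(c).items(): print(k,v)
"; python3 go.py .4575 .397 .26 2 10
```

```text
red {'mid': array([ 0.4685, -0.1548]), 'ztop': array([0.137, 0.14 ]), 'len': np.float64(0.137), 'yaw': np.float64(1.1), 'n': 84}
orange {'mid': array([0.4467, 0.1941]), 'ztop': array([0.136, 0.141]), 'len': np.float64(0.138), 'yaw': np.float64(6.9), 'n': 99}
yellow {'mid': array([0.4653, 0.0374]), 'ztop': array([0.137, 0.141]), 'len': np.float64(0.136), 'yaw': np.float64(10.8), 'n': 75}
green {'mid': array([0.4575, 0.394 ]), 'ztop': array([0.137, 0.14 ]), 'len': np.float64(0.137), 'yaw': np.float64(1.9), 'n': 108}
red {'mid': array([ 0.4665, -0.1518]), 'ztop': array([0.138, 0.147]), 'len': np.float64(0.131), 'yaw': np.float64(1.2), 'n': 68}
orange {'mid': array([0.4452, 0.2001]), 'ztop': array([0.138, 0.142]), 'len': np.float64(0.135), 'yaw': np.float64(6.6), 'n': 53}
yellow {'mid': array([0.4642, 0.0399]), 'ztop': array([0.139, 0.145]), 'len': np.float64(0.137), 'yaw': np.float64(11.2), 'n': 65}
green {'mid': array([0.456 , 0.3968]), 'ztop': array([0.138, 0.145]), 'len': np.float64(0.135), 'yaw': np.float64(2.1), 'n': 43}
[-4.7, 24.8, -1.8] [0.0, 0.0, 0.1101]
[-2.0, 25.1, -1.8] [0.0, 0.0, 0.1101]
[0.8, 25.2, -1.8] [0.0, 0.0, 0.1101]
[3.6, 25.0, -1.8] [0.0, 0.0, 0.1101]
[6.3, 24.4, -1.8] [0.0, 0.0, 0.1101]
[8.9, 23.6, -1.8] [0.0, 0.0, 0.1101]
[11.5, 22.5, -1.8] [0.0, 0.0, 0.1101]
[13.9, 21.1, -1.8] [0.0, 0.0, 0.1101]
[16.1, 19.4, -1.8] [0.0, 0.0, 0.1101]
[18.1, 17.5, -1.8] [0.0, 0.0, 0.1101]
```

```bash

python3 -m handwheel '[[-0.4,[-5,25,-2],[0,0,0.11]],[-0.4,[-2,25,-2],[0,0,0.11]],[-0.4,[1,25,-2],[0,0,0.11]],[-0.4,[3.5,25,-2],[0,0,0.11]],[-0.4,[6.5,24.5,-2],[0,0,0.11]]]'
python3 -m handwheel '[[-0.4,[9,23.5,-2],[0,0,0.11]],[-0.4,[11.5,22.5,-2],[0,0,0.11]],[-0.4,[14,21,-2],[0,0,0.11]],[-0.4,[16,19.5,-2],[0,0,0.11]],[-0.4,[18,17.5,0],[0,0,0.11]]]'
python3 - <<'E'
from h import *
c=cam("wrist"); save(c,"w1",s=1.4); print(c["e"],c["Rw"].round(2).tolist())
for k,v in bars(c,minn=40).items(): print(k,v)
r=tip_of("hook1",c); print([(x["pixel"],round(x["p"],2),atz(c,x["pixel"],.255).round(3)) for x in r])
E
python3 go.py .457 .3955 .128 2 10 | tail -2
```

```text
clock: 2.42
eef_pos: [0.3558, 0.4701, 0.2524]
tool_rot: [0.0, 0.958, 0.287, -0.0]
ft_force: [0.2, 0.3, -0.7]
gripper_width: 0.0598
clock: 3.05
eef_pos: [0.4584, 0.3967, 0.2605]
tool_rot: [-0.0, 1.0, 0.016, 0.0]
ft_force: [-0.0, -0.1, -0.2]
gripper_width: 0.0602
[0.45580524 0.46427706 0.39215433] [[1.0, 0.03, 0.01], [0.03, -0.96, -0.27], [0.0, 0.27, -0.96]]
red None
orange {'mid': array([0.4364, 0.2588]), 'ztop': array([0.133, 0.139]), 'len': np.float64(0.015), 'yaw': np.float64(11.3), 'n': 249}
yellow None
green {'mid': array([0.4544, 0.3964]), 'ztop': array([0.138, 0.14 ]), 'len': np.float64(0.138), 'yaw': np.float64(2.3), 'n': 1615}
[]
[-0.3, 0.0, 13.2] [0.0, -0.0001, -0.0003]
[-0.3, 0.0, 13.2] [0.0, -0.0001, -0.0003]
```

View pics/w1.png

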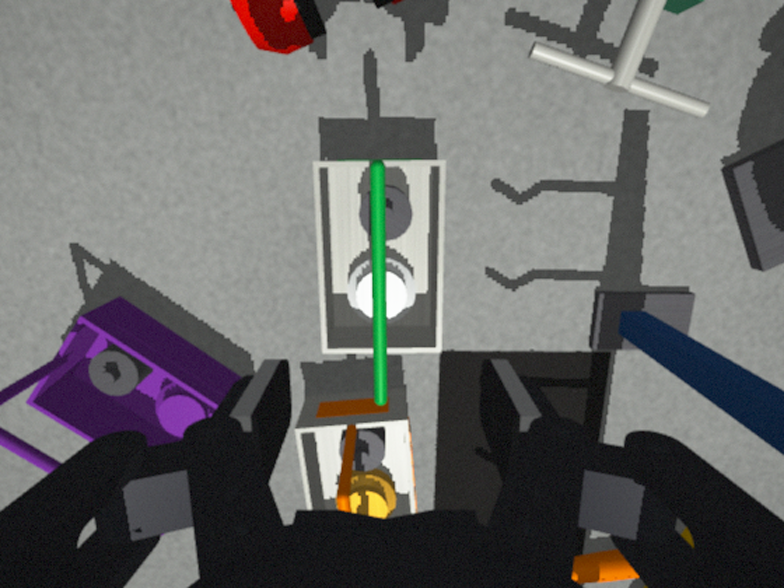

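The green bar runs down the middle of the wrist view, from (376,160) to (380,405), between the open fingers. The orange handle is below it at (348,470). Descend and grip.

```bash

python3 -m handwheel '[[-0.4,[-2,0,27],[0,0,0]],[-0.4,[0,0,27],[0,0,0]],[-0.4,[0,0,27],[0,0,0]],[-0.4,[0,0,27],[0,0,0]],[-0.4,[0,0,25],[0,0,0]]]'
python3 -m handwheel '[[1,[0,0,0],[0,0,0]],[1,[0,0,0],[0,0,0]],[1,[0,0,0],[0,0,0]],[1,[0,0,0],[0,0,0]],[1,[0,0,0],[0,0,0]]]'
python3 -m handwheel '[[1,[0,0,-8],[0,0,0]],[1,[0,0,-14],[0,0,0]],[1,[0,0,-20],[0,0,0]],[1,[0,0,-20],[0,0,0]],[1,[0,0,-20],[0,0,0]]]'
python3 -m handwheel '[[1,[0,0,-22],[0,0,0]],[1,[0,0,-22],[0,0,0]],[1,[0,0,-22],[0,0,0]],[1,[0,0,-20],[0,0,0]],[1,[0,0,-8],[0,0,0]]]'
python3 - <<'E'
from h import *
c=cam("wrist"); save(c,"w2",s=1.4)
c=cam("scene"); save(c,"s2",s=1.4)
for k,v in bars(c,.1,.36).items(): print(k,v)
print(np.array(read_state()["eef_pos"]))
c=cam("top")
for k,v in bars(c,.1,.36).items(): print(k,v)
E
```

```text
clock: 3.78
eef_pos: [0.4548, 0.3975, 0.1263]
tool_rot: [-0.0, 1.0, 0.019, -0.0]
ft_force: [-0.4, 0.6, -0.3]
gripper_width: 0.06
clock: 4.4
eef_pos: [0.4558, 0.3977, 0.1286]
tool_rot: [-0.001, 1.0, 0.018, 0.0]
ft_force: [-2.8, 0.6, 6.5]
gripper_width: 0.006
clock: 5.03
eef_pos: [0.4557, 0.3969, 0.2105]
tool_rot: [0.0, 1.0, 0.018, 0.0]
ft_force: [-0.8, 0.6, -4.0]
gripper_width: 0.0054
clock: 5.65
eef_pos: [0.4561, 0.3973, 0.3051]
tool_rot: [-0.001, 1.0, 0.018, 0.001]
ft_force: [0.7, 0.1, -4.2]
gripper_width: 0.0055
red {'mid': array([ 0.4689, -0.1546]), 'ztop': array([0.137, 0.141]), 'len': np.float64(0.138), 'yaw': np.float64(0.7), 'n': 93}
orange {'mid': array([0.4467, 0.1944]), 'ztop': array([0.136, 0.14 ]), 'len': np.float64(0.139), 'yaw': np.float64(6.7), 'n': 109}
yellow {'mid': array([0.4653, 0.0369]), 'ztop': array([0.137, 0.141]), 'len': np.float64(0.137), 'yaw': np.float64(11.2), 'n': 79}
green {'mid': array([0.4804, 0.393 ]), 'ztop': array([0.216, 0.316]), 'len': np.float64(0.141), 'yaw': np.float64(-0.4), 'n': 423}
[0.45597663 0.39718157 0.3043138 ]
red {'mid': array([ 0.4663, -0.1499]), 'ztop': array([0.139, 0.149]), 'len': np.float64(0.133), 'yaw': np.float64(1.2), 'n': 69}
orange {'mid': array([0.4444, 0.2057]), 'ztop': array([0.138, 0.146]), 'len': np.float64(0.123), 'yaw': np.float64(7.0), 'n': 43}
yellow {'mid': array([0.4641, 0.0399]), 'ztop': array([0.138, 0.146]), 'len': np.float64(0.137), 'yaw': np.float64(11.1), 'n': 65}
green {'mid': array([0.4585, 0.35  ]), 'ztop': array([0.286, 0.32 ]), 'len': np.float64(0.052), 'yaw': np.float64(-3.2), 'n': 34}
```

View pics/s2.png

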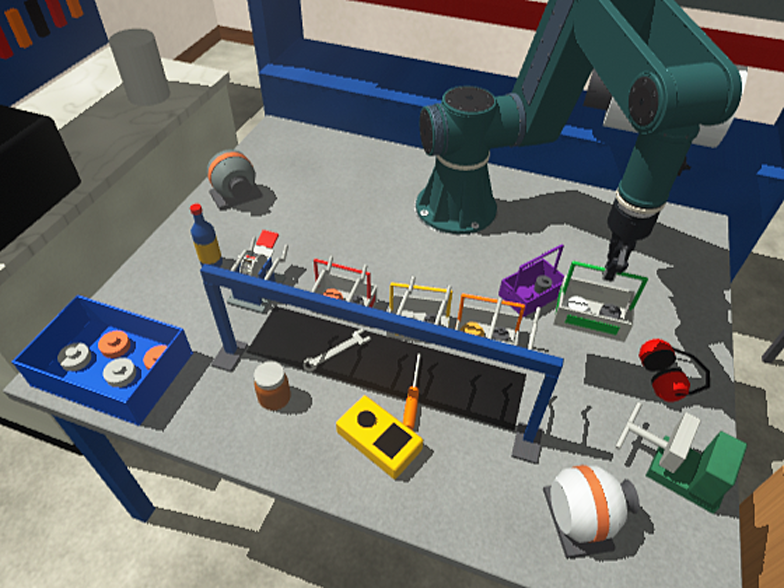

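The green basket hangs level in the gripper at about (598,300) and the others have not moved. Move in front of hook 1 and measure the prongs.

```bash

python3 -m handwheel '[[1,[2,10,0],[0,0,0]],[1,[4,20,0],[0,0,0]],[1,[4,24,0],[0,0,0]],[1,[4,24,0],[0,0,0.01]],[1,[4,24,0],[0,0,0]]]'
python3 -m handwheel '[[1,[4,20,0],[0,0,0]],[1,[2,12,0],[0,0,0]],[1,[1,5,0],[0,0,0]],[1,[0,0,0],[0,0,0]],[1,[0,0,0],[0,0,0]]]'
cat > prongs.py <<'E'
from h import *
for n in ("wrist","top","scene"):
    c=cam(n); P=cloud(c); hsv=cv2.cvtColor(c["image"],cv2.COLOR_RGB2HSV)
    m=(hsv[...,1]<70)&(P[...,2]>.252)&(P[...,2]<.285)&(P[...,0]>.55)&(P[...,0]<.66)&(abs(P[...,1])<.35)
    p=P[m]; print(n,len(p))
    if n=="wrist": save(c,"wp")
    for i,h in enumerate((.255,.085,-.085,-.255)):
        for s in (.036,-.036):
            q=p[abs(p[:,1]-h-.003-s)<.025]
            if len(q)>8:
                tip=q[q[:,0]<q[:,0].min()+.008]; 
                cr=q[q[:,0]>.595]
                print(i+1,s,"n",len(q),"ymed",np.median(q[:,1]).round(4),"xmin",q[:,0].min().round(4),"ztip",tip[:,2].max().round(4), "profile",[(round(x,3),round(np.percentile(q[abs(q[:,0]-x)<.003][:,2],90),3)) for x in np.arange(.565,.63,.006) if (abs(q[:,0]-x)<.003).sum()>2] if n=="wrist" else "")
    m=(hsv[...,0]>105)&(hsv[...,0]<125)&(hsv[...,1]>150)&(abs(P[...,2]-.275)<.006)&(P[...,0]>.6)&(abs(P[...,1])<.36)
    p=P[m]
    if len(p)>50:
        d=np.polyfit(p[:,1],p[:,0],1); r=p[:,0]-np.polyval(d,p[:,1]); print("rail",d,np.percentile(r,[1,99]),p[:,1].min(),p[:,1].max())
print(read_state()["eef_pos"])
E
python3 prongs.py
```

```text
clock: 6.42
eef_pos: [0.4771, 0.2933, 0.3028]
tool_rot: [0.001, 1.0, 0.013, -0.0]
ft_force: [-0.2, -0.2, -4.3]
gripper_width: 0.0058
clock: 7.05
eef_pos: [0.4849, 0.2595, 0.3033]
tool_rot: [-0.0, 1.0, 0.013, -0.0]
ft_force: [-0.4, 0.4, -3.6]
gripper_width: 0.0057
wrist 4058
1 0.036 n 2026 ymed 0.2909 xmin 0.5594 ztip 0.2801 profile [(np.float64(0.565), np.float64(0.279)), (np.float64(0.571), np.float64(0.275)), (np.float64(0.577), np.float64(0.269)), (np.float64(0.583), np.float64(0.263)), (np.float64(0.589), np.float64(0.268)), (np.float64(0.595), np.float64(0.274)), (np.float64(0.601), np.float64(0.277)), (np.float64(0.607), np.float64(0.277)), (np.float64(0.613), np.float64(0.277)), (np.float64(0.619), np.float64(0.276))]
1 -0.036 n 2032 ymed 0.2206 xmin 0.5668 ztip 0.276 profile [(np.float64(0.565), np.float64(0.273)), (np.float64(0.571), np.float64(0.273)), (np.float64(0.577), np.float64(0.27)), (np.float64(0.583), np.float64(0.264)), (np.float64(0.589), np.float64(0.266)), (np.float64(0.595), np.float64(0.272)), (np.float64(0.601), np.float64(0.277)), (np.float64(0.607), np.flo
[... 620 characters left out ...]
.02598393  0.67661179] [-0.0089291   0.00992878] -0.34296466923854574 0.3494672197455031
scene 675
1 0.036 n 98 ymed 0.2898 xmin 0.562 ztip 0.2788 profile 
1 -0.036 n 95 ymed 0.2183 xmin 0.5668 ztip 0.2787 profile 
2 0.036 n 85 ymed 0.1205 xmin 0.5699 ztip 0.2797 profile 
2 -0.036 n 85 ymed 0.0491 xmin 0.5724 ztip 0.2799 profile 
3 0.036 n 81 ymed -0.0484 xmin 0.5718 ztip 0.2783 profile 
3 -0.036 n 80 ymed -0.1203 xmin 0.5732 ztip 0.2797 profile 
4 0.036 n 77 ymed -0.2176 xmin 0.5771 ztip 0.2787 profile 
4 -0.036 n 74 ymed -0.2901 xmin 0.578 ztip 0.2774 profile 
rail [-0.02424228  0.67957338] [-0.01121394  0.00969187] -0.3480548783871162 0.34956584564620197
[0.48485937 0.25944234 0.30323883]
```

Hook 1's valley is near (0.586, 0.256) with a yaw of about 1.4°. Move in and lower.

```bash

python3 -m handwheel '[[1,[8,1,0],[0,0,0]],[1,[15,1,0],[0,0,0]],[1,[20,1,0],[0,0,0]],[1,[20,1,0],[0,0,0]],[1,[18,1,0],[0,0,0]]]'
python3 -m handwheel '[[1,[12,1,0],[0,0,0]],[1,[7,0,0],[0,0,0]],[1,[2,0,0],[0,0,0]],[1,[0,0,0],[0,0,0]],[1,[0,0,0],[0,0,0]]]'
python3 -m handwheel '[[1,[0,0,8],[0,0,0]],[1,[0,0,10],[0,0,0]],[1,[0,0,10],[0,0,0]],[1,[0,0,8],[0,0,0]],[1,[0,0,4],[0,0,0]]]'
python3 -m handwheel '[[1,[0,0,3],[0,0,0]],[1,[0,0,1.5],[0,0,0]],[1,[0,0,0],[0,0,0]],[1,[0,0,0],[0,0,0]],[1,[0,0,0],[0,0,0]]]'
python3 - <<'E'
from h import *
c=cam("wrist"); save(c,"w3",s=1.4); c=cam("scene"); save(c,"s3",(280,150,560,340),2)
E
```

```text
clock: 7.82
eef_pos: [0.568, 0.2559, 0.3031]
tool_rot: [0.0, 1.0, 0.013, 0.0]
ft_force: [0.4, -0.5, -3.3]
gripper_width: 0.0056
clock: 8.45
eef_pos: [0.5866, 0.2557, 0.3034]
tool_rot: [0.0, 1.0, 0.013, -0.0]
ft_force: [-0.6, 0.2, -3.6]
gripper_width: 0.0059
clock: 9.07
eef_pos: [0.5868, 0.2554, 0.2623]
tool_rot: [0.0, 1.0, 0.013, -0.001]
ft_force: [-0.9, 1.0, -3.9]
gripper_width: 0.006
clock: 9.7
eef_pos: [0.5871, 0.2556, 0.2606]
tool_rot: [-0.0, 1.0, 0.013, 0.001]
ft_force: [-4.7, -1.7, 6.7]
gripper_width: 0.0059
```

View pics/w3.png

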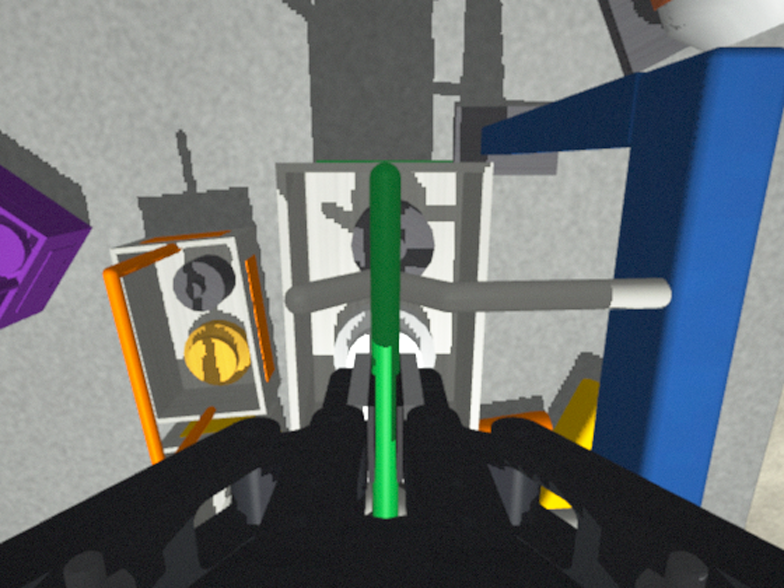

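The bar lies in the valley of the near prong at (385,290), and the force reading shows contact. Ease back 1.5 mm, open and retreat upwards.

```bash

python3 -m handwheel '[[1,[-1,0,0],[0,0,0]],[1,[-0.5,0,0],[0,0,0]],[1,[0,0,0.5],[0,0,0]],[1,[0,0,0],[0,0,0]],[1,[0,0,0],[0,0,0]]]'
python3 -m handwheel '[[0.6,[0,0,0],[0,0,0]],[0.3,[0,0,0],[0,0,0]],[0,[0,0,0],[0,0,0]],[-0.1,[0,0,0],[0,0,0]],[-0.1,[0,0,0],[0,0,0]]]'
python3 -m handwheel '[[-0.1,[0,0,-10],[0,0,0]],[-0.1,[0,0,-16],[0,0,0]],[-0.1,[0,0,-20],[0,0,0]],[-0.1,[0,0,-20],[0,0,0]],[-0.1,[0,0,-20],[0,0,0]]]'
cat > hung.py <<'E'
from h import *
# hung bars seen by scene and top cams
for n in ("scene","top"):
    c=cam(n); P=cloud(c); hsv=cv2.cvtColor(c["image"],cv2.COLOR_RGB2HSV)
    for k,(a,b) in HUE.items():
        m=(hsv[...,0]>=a)&(hsv[...,0]<=b)&(hsv[...,1]>140)&(hsv[...,2]>60)&(P[...,2]>.24)&(P[...,2]<.30)&(abs(P[...,0]-.59)<.035)&(abs(P[...,1])<.36)
        p=P[m]
        if len(p)>8: print(n,"HUNG",k,len(p),"mid",((p.min(0)+p.max(0))/2).round(3),"len",np.ptp(p[:,1]).round(3),"z/y slope",np.polyfit(p[:,1],p[:,2],1)[0].round(3),"x/y",np.polyfit(p[:,1],p[:,0],1)[0].round(3),"zmed",np.median(p[:,2]).round(3))
    for k,v in bars(c).items(): 
        if v: print(n,"bench",k,v)
E
python3 hung.py; python3 -c "
from h import *
save(cam('scene'),'s4',(280,150,560,340),2)"
for i in 1; do python3 go.py .587 .2557 .35 7 5; done
```

```text
clock: 10.42
eef_pos: [0.5858, 0.2558, 0.2592]
tool_rot: [-0.0, 1.0, 0.013, 0.0]
ft_force: [-3.1, 0.0, 6.7]
gripper_width: 0.0058
clock: 11.05
eef_pos: [0.5857, 0.2555, 0.2582]
tool_rot: [0.0, 1.0, 0.013, -0.0]
ft_force: [0.4, 0.9, 0.0]
gripper_width: 0.047
clock: 11.68
eef_pos: [0.5859, 0.2557, 0.3466]
tool_rot: [-0.0, 1.0, 0.013, 0.001]
ft_force: [-0.1, 0.6, 0.4]
gripper_width: 0.0474
scene HUNG green 160 mid [0.588 0.253 0.257] len 0.138 z/y slope -0.001 x/y -0.028 zmed 0.268
scene bench red {'mid': array([ 0.4683, -0.1546]), 'ztop': array([0.137, 0.141]), 'len': np.float64(0.136), 'yaw': np.float64(1.1), 'n': 83}
scene bench orange {'mid': array([0.4467, 0.1944]), 'ztop': array([0.137, 0.141]), 'len': np.float64(0.139), 'yaw': np.float64(7.2), 'n': 96}
scene bench yellow {'mid': array([0.4652, 0.0371]), 'ztop': array([0.137, 0.141]), 'len': np.float64(0.137), 'yaw': np.float64(10.1), 'n': 76}
top HUNG green 33 mid [0.587 0.253 0.263] len 0.135 z/y slope 0.023 x/y -0.026 zmed 0.27
top bench red {'mid': array([ 0.4664, -0.1496]), 'ztop': array([0.138, 0.146]), 'len': np.float64(0.133), 'yaw': np.float64(1.2), 'n': 68}
top bench orange {'mid': array([0.4498, 0.1604]), 'ztop': array([0.138, 0.144]), 'len': np.float64(0.062), 'yaw': np.float64(5.8), 'n': 21}
top bench yellow {'mid': array([0.4642, 0.0389]), 'ztop': array([0.139, 0.146]), 'len': np.float64(0.135), 'yaw': np.float64(11.1), 'n': 64}
[0.1, 0.0, -0.7] [-0.0002, -0.0008, -0.0192]
[0.1, 0.0, -0.7] [-0.0002, -0.0008, -0.0192]
[0.1, 0.0, -0.7] [-0.0002, -0.0008, -0.0192]
[0.1, 0.0, -0.7] [-0.0002, -0.0008, -0.0192]
[0.1, 0.0, -0.7] [-0.0002, -0.0008, -0.0192]
```

View pics/s4.png

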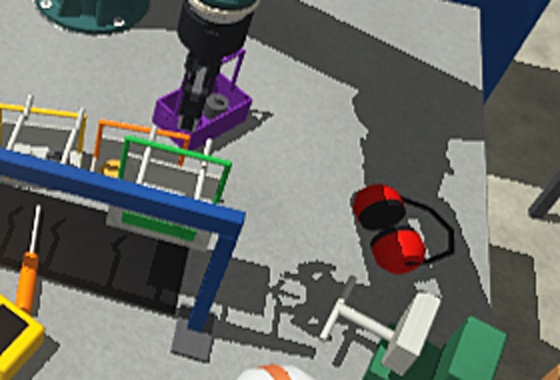

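Green hangs on hook 1 at (170,160) in the crop, level. Next is orange.

```bash
python3 go.py .446 .198 .26 7 5
```

```text
[-28.5, 10.9, 17.2] [-0.0002, -0.0008, -0.0192]
[-28.7, 10.3, 17.2] [-0.0002, -0.0008, -0.0192]
[-28.8, 9.7, 17.2] [-0.0002, -0.0008, -0.0192]
[-29.0, 9.2, 17.3] [-0.0002, -0.0008, -0.0192]
[-29.2, 8.6, 17.3] [-0.0002, -0.0008, -0.0192]
```

```bash

python3 -m handwheel '[[-0.1,[-28.5,11,0],[0,0,-0.019]],[-0.4,[-28.5,10,22],[0,0,-0.019]],[-0.4,[-29,10,22],[0,0,-0.019]],[-0.4,[-29,9,22],[0,0,-0.019]],[-0.4,[-29,9,20],[0,0,-0.019]]]'
python3 -m handwheel '[[-0.4,[0,0,0],[0,0,0]],[-0.4,[0,0,0],[0,0,0]],[-0.4,[0,0,0],[0,0,0]],[-0.4,[0,0,0],[0,0,0]],[-0.4,[0,0,0],[0,0,0]]]'
cat > wb.py <<'E'
from h import *
c=cam("wrist"); 
for k,v in bars(c,.12,.15,100).items():
    if v: print(k,v)
s=read_state(); r=q2R(s["tool_rot"]); print(s["clock"],np.round(s["eef_pos"],4),"theta",np.degrees(np.arctan2(r[1,0],r[0,0])).round(2))
E
python3 wb.py
```

```text
clock: 12.45
eef_pos: [0.4434, 0.1969, 0.257]
tool_rot: [0.0, 0.998, 0.061, -0.001]
ft_force: [-0.3, 1.1, 0.3]
gripper_width: 0.06
clock: 13.08
eef_pos: [0.4455, 0.1976, 0.2585]
tool_rot: [-0.0, 0.998, 0.06, 0.0]
ft_force: [0.4, -0.0, -0.5]
gripper_width: 0.0601
orange {'mid': array([0.4433, 0.1954]), 'ztop': array([0.138, 0.139]), 'len': np.float64(0.139), 'yaw': np.float64(6.8), 'n': 1381}
yellow {'mid': array([0.45  , 0.1032]), 'ztop': array([0.138, 0.14 ]), 'len': np.float64(0.109), 'yaw': np.float64(10.1), 'n': 572}
green {'mid': array([0.5387, 0.2525]), 'ztop': array([0.149, 0.15 ]), 'len': np.float64(0.098), 'yaw': np.float64(1.5), 'n': 152}
13.125 [0.4454 0.1975 0.2584] theta 6.93
```

```bash

python3 -m handwheel '[[-0.4,[-1,1,27],[0,0,0]],[-0.4,[0,0,27],[0,0,0]],[-0.4,[0,0,27],[0,0,0]],[-0.4,[0,0,27],[0,0,0]],[-0.4,[0,0,23],[0,0,0]]]'
python3 -m handwheel '[[1,[0,0,0],[0,0,0]],[1,[0,0,0],[0,0,0]],[1,[0,0,0],[0,0,0]],[1,[0,0,0],[0,0,0]],[1,[0,0,0],[0,0,0]]]'
python3 -m handwheel '[[1,[0,0,-8],[0,0,0]],[1,[0,0,-14],[0,0,0]],[1,[0,0,-20],[0,0,0]],[1,[0,0,-20],[0,0,0]],[1,[0,0,-20],[0,0,0]]]'
python3 -m handwheel '[[1,[0,0,-22],[0,0,0]],[1,[0,0,-22],[0,0,0]],[1,[0,0,-22],[0,0,0]],[1,[0,0,-20],[0,0,0]],[1,[0,0,-8],[0,0,0]]]'
python3 go.py .485 .086 .305 1.5 9; python3 -c "
from h import *
for k,v in bars(cam('scene'),.1,.36).items(): print(k,v)"
```

```text
clock: 13.75
eef_pos: [0.4442, 0.1963, 0.1264]
tool_rot: [0.0, 0.998, 0.06, -0.0]
ft_force: [0.5, -0.7, 0.2]
gripper_width: 0.0598
clock: 14.38
eef_pos: [0.4442, 0.1964, 0.1282]
tool_rot: [-0.0, 0.998, 0.06, 0.0]
ft_force: [-3.1, 0.2, 6.7]
gripper_width: 0.0056
clock: 15.0
eef_pos: [0.4442, 0.1963, 0.2107]
tool_rot: [0.0, 0.998, 0.06, 0.0]
ft_force: [-0.2, -0.2, -3.9]
gripper_width: 0.0054
clock: 15.62
eef_pos: [0.4446, 0.1964, 0.3051]
tool_rot: [-0.0, 0.998, 0.06, 0.001]
ft_force: [-0.4, 0.2, -3.5]
gripper_width: 0.0056
[3.0, 12.7, 0.0] [-0.0, -0.0003, 0.0105]
[3.1, 12.7, 0.0] [-0.0, -0.0003, 0.0105]
[3.2, 12.7, 0.0] [-0.0, -0.0003, 0.0105]
[3.4, 12.6, 0.0] [-0.0, -0.0003, 0.0105]
[3.5, 12.6, 0.0] [-0.0, -0.0003, 0.0105]
[3.6, 12.5, 0.0] [-0.0, -0.0003, 0.0105]
[3.8, 12.5, 0.0] [-0.0, -0.0003, 0.0105]
[3.9, 12.5, 0.0] [-0.0, -0.0003, 0.0105]
[4.0, 12.4, 0.0] [-0.0, -0.0003, 0.0105]
red {'mid': array([ 0.4685, -0.1547]), 'ztop': array([0.136, 0.141]), 'len': np.float64(0.136), 'yaw': np.float64(0.8), 'n': 90}
orange {'mid': array([0.4686, 0.1964]), 'ztop': array([0.217, 0.316]), 'len': np.float64(0.139), 'yaw': np.float64(4.6), 'n': 430}
yellow {'mid': array([0.4584, 0.0767]), 'ztop': array([0.138, 0.206]), 'len': np.float64(0.179), 'yaw': np.float64(9.1), 'n': 89}
green None
```

```bash

python3 -m handwheel '[[1,[2,8,0],[0,0,0.01]],[1,[3,16,0],[0,0,0.02]],[1,[4,20,0],[0,0,0.02]],[1,[4.5,20,0],[0,0,0.02]],[1,[4.5,20,0],[0,0,0.02]]]'
python3 -m handwheel '[[1,[5,16,0],[0,0,0.005]],[1,[4,10,0],[0,0,0]],[1,[3,3,0],[0,0,0]],[1,[0,0,0],[0,0,0]],[1,[0,0,0],[0,0,0]]]'
cat > wp.py <<'E'
from h import *
# prongs near the hook in the wrist view: valley x per prong, y
c=cam("wrist"); s=read_state(); P=cloud(c); hsv=cv2.cvtColor(c["image"],cv2.COLOR_RGB2HSV); Y=s["eef_pos"][1]
m=(hsv[...,1]<70)&(P[...,2]>.258)&(P[...,2]<.285)&(P[...,0]>.55)&(P[...,0]<.66)
p=P[m]
for sg in (.036,-.036):
    q=p[abs(p[:,1]-Y-sg)<.02]
    if len(q)<100: print("few",len(q)); continue
    pr=[]
    for x in np.arange(.556,.612,.002):
        w=q[abs(q[:,0]-x)<.0015]
        if len(w)>4: pr.append((x,np.percentile(w[:,2],90)))
    pr=np.array(pr); i=pr[3:-3,1].argmin()+3; w=abs(pr[:,0]-pr[i,0])<.013
    a=min(((np.abs(pr[w,1]-(z0+abs(pr[w,0]-x0))).sum(),x0,z0) for x0 in np.arange(pr[i,0]-.005,pr[i,0]+.005,.0005) for z0 in np.arange(.255,.267,.0005)))
    print("prong y",np.median(q[:,1]).round(4),"valley x",a[1].round(4),"z",a[2].round(4),"err",a[0].round(4))
r=q2R(s["tool_rot"]); print(s["clock"],np.round(s["eef_pos"],4),"theta",np.degrees(np.arctan2(r[1,0],r[0,0])).round(2))
E
python3 wp.py
```

```text
clock: 16.3
eef_pos: [0.469, 0.1123, 0.3024]
tool_rot: [0.0, 1.0, 0.015, -0.001]
ft_force: [-0.8, 0.6, -3.9]
gripper_width: 0.0057
clock: 16.92
eef_pos: [0.4817, 0.0859, 0.3032]
tool_rot: [-0.0, 1.0, 0.013, -0.0]
ft_force: [-0.3, 0.2, -2.8]
gripper_width: 0.0058
prong y 0.1208 valley x 0.588 z 0.2615 err 0.0029
prong y 0.0504 valley x 0.59 z 0.261 err 0.0035
16.975 [0.4817 0.0859 0.3033] theta 1.53
```

```bash

python3 -m handwheel '[[1,[8,0.5,0],[0,0,0]],[1,[16,0.5,0],[0,0,0]],[1,[20,0.5,0],[0,0,0]],[1,[20,0.5,0],[0,0,0]],[1,[20,0.5,0],[0,0,0]]]'
python3 -m handwheel '[[1,[14,0.5,0],[0,0,0]],[1,[7,0,0],[0,0,0]],[1,[2,0,0],[0,0,0]],[1,[0,0,0],[0,0,0]],[1,[0,0,0],[0,0,0]]]'
python3 -m handwheel '[[1,[0,0,8],[0,0,0]],[1,[0,0,10],[0,0,0]],[1,[0,0,10],[0,0,0]],[1,[0,0,8],[0,0,0]],[1,[0,0,4],[0,0,0]]]'
python3 -m handwheel '[[1,[0,0,3],[0,0,0]],[1,[0,0,1.5],[0,0,0]],[1,[0,0,0],[0,0,0]],[1,[0,0,0],[0,0,0]],[1,[0,0,0],[0,0,0]]]'
```

```text
clock: 17.6
eef_pos: [0.5679, 0.0852, 0.3031]
tool_rot: [0.0, 1.0, 0.013, 0.0]
ft_force: [0.8, -0.2, -2.9]
gripper_width: 0.0056
clock: 18.23
eef_pos: [0.5884, 0.0852, 0.3034]
tool_rot: [0.0, 1.0, 0.013, -0.0]
ft_force: [-0.1, 0.2, -3.3]
gripper_width: 0.0057
clock: 18.85
eef_pos: [0.5886, 0.0852, 0.2624]
tool_rot: [0.0, 1.0, 0.013, -0.001]
ft_force: [-0.8, 0.2, -4.2]
gripper_width: 0.0057
clock: 19.48
eef_pos: [0.5898, 0.0852, 0.2593]
tool_rot: [0.0, 1.0, 0.013, 0.001]
ft_force: [3.1, -0.0, -1.0]
gripper_width: 0.0058
```

```bash

python3 -m handwheel '[[1,[0.7,0,1],[0,0,0]],[1,[0,0,0],[0,0,0]],[1,[0,0,0],[0,0,0]],[1,[0,0,0],[0,0,0]],[0.7,[0,0,0],[0,0,0]]]'
python3 -m handwheel '[[0.6,[0,0,0],[0,0,0]],[0.3,[0,0,0],[0,0,0]],[0,[0,0,0],[0,0,0]],[-0.1,[0,0,0],[0,0,0]],[-0.1,[0,0,0],[0,0,0]]]'
python3 -m handwheel '[[-0.1,[0,0,-10],[0,0,0]],[-0.1,[0,0,-16],[0,0,0]],[-0.1,[0,0,-20],[0,0,0]],[-0.1,[0,0,-20],[0,0,0]],[-0.1,[0,0,-20],[0,0,0]]]'
python3 hung.py; python3 go.py .465 .039 .26 10.8 5
```

```text
clock: 20.1
eef_pos: [0.5891, 0.0853, 0.2579]
tool_rot: [0.0, 1.0, 0.013, -0.0]
ft_force: [-0.9, -0.0, -0.1]
gripper_width: 0.0127
clock: 20.72
eef_pos: [0.5896, 0.0852, 0.2578]
tool_rot: [0.0, 1.0, 0.013, -0.0]
ft_force: [-0.0, -1.1, -0.1]
gripper_width: 0.047
clock: 21.35
eef_pos: [0.59, 0.0853, 0.346]
tool_rot: [0.0, 1.0, 0.013, 0.001]
ft_force: [0.1, -0.3, -0.6]
gripper_width: 0.0468
scene HUNG orange 142 mid [0.591 0.085 0.256] len 0.138 z/y slope -0.011 x/y -0.026 zmed 0.268
scene HUNG green 146 mid [0.586 0.253 0.257] len 0.137 z/y slope -0.01 x/y -0.026 zmed 0.268
scene bench red {'mid': array([ 0.4685, -0.1547]), 'ztop': array([0.137, 0.141]), 'len': np.float64(0.136), 'yaw': np.float64(1.0), 'n': 83}
scene bench yellow {'mid': array([0.4649, 0.0365]), 'ztop': array([0.137, 0.141]), 'len': np.float64(0.136), 'yaw': np.float64(11.0), 'n': 53}
top HUNG orange 40 mid [0.59  0.086 0.261] len 0.137 z/y slope 0.018 x/y -0.024 zmed 0.268
top HUNG green 47 mid [0.586 0.261 0.267] len 0.118 z/y slope -0.03 x/y -0.032 zmed 0.269
top bench red {'mid': array([ 0.4664, -0.1499]), 'ztop': array([0.139, 0.147]), 'len': np.float64(0.134), 'yaw': np.float64(1.4), 'n': 68}
top bench orange {'mid': array([0.5445, 0.0976]), 'ztop': array([0.152, 0.158]), 'len': np.float64(0.067), 'yaw': np.float64(1.4), 'n': 14}
top bench yellow {'mid': array([0.4692, 0.0154]), 'ztop': array([0.14 , 0.146]), 'len': np.float64(0.087), 'yaw': np.float64(10.1), 'n': 30}
[-25.6, 8.6, 17.4] [0.0001, -0.0013, -0.0325]
[-25.9, 7.8, 17.4] [0.0001, -0.0013, -0.0325]
[-26.1, 6.9, 17.4] [0.0001, -0.0013, -0.0325]
[-26.3, 6.1, 17.5] [0.0001, -0.0013, -0.0325]
[-26.4, 5.2, 17.5] [0.0001, -0.0013, -0.0325]
```

Orange is hung. Yellow is next.

```bash

python3 -m handwheel '[[-0.1,[-25.5,8.5,0],[0,0,-0.0325]],[-0.4,[-26,8,22],[0,0,-0.0325]],[-0.4,[-26,7,22],[0,0,-0.0325]],[-0.4,[-26.5,6,22],[0,0,-0.0325]],[-0.4,[-26.5,5,20],[0,0,-0.0325]]]'
python3 -m handwheel '[[-0.4,[0,0,0],[0,0,0]],[-0.4,[0,0,0],[0,0,0]],[-0.4,[0,0,0],[0,0,0]],[-0.4,[0,0,0],[0,0,0]],[-0.4,[0,0,0],[0,0,0]]]'
python3 wb.py
```

```text
clock: 22.08
eef_pos: [0.4615, 0.0387, 0.257]
tool_rot: [0.0, 0.996, 0.095, -0.0]
ft_force: [-1.2, -0.8, -0.1]
gripper_width: 0.0599
clock: 22.7
eef_pos: [0.4632, 0.0391, 0.258]
tool_rot: [0.0, 0.996, 0.094, 0.0]
ft_force: [-0.1, -0.3, -0.6]
gripper_width: 0.0595
red {'mid': array([ 0.4641, -0.0943]), 'ztop': array([0.137, 0.139]), 'len': np.float64(0.021), 'yaw': np.float64(1.6), 'n': 256}
orange {'mid': array([0.5419, 0.0825]), 'ztop': array([0.149, 0.15 ]), 'len': np.float64(0.098), 'yaw': np.float64(1.5), 'n': 113}
yellow {'mid': array([0.4626, 0.0365]), 'ztop': array([0.138, 0.14 ]), 'len': np.float64(0.138), 'yaw': np.float64(11.2), 'n': 1689}
22.75 [0.463  0.0391 0.2579] theta 10.81
```

```bash

python3 -m handwheel '[[-0.4,[0.5,2,27],[0,0,0]],[-0.4,[0,0,27],[0,0,0]],[-0.4,[0,0,27],[0,0,0]],[-0.4,[0,0,27],[0,0,0]],[-0.4,[0,0,23],[0,0,0]]]'
python3 -m handwheel '[[1,[0,0,0],[0,0,0]],[1,[0,0,0],[0,0,0]],[1,[0,0,0],[0,0,0]],[1,[0,0,0],[0,0,0]],[1,[0,0,0],[0,0,0]]]'
python3 -m handwheel '[[1,[0,0,-8],[0,0,0]],[1,[0,0,-14],[0,0,0]],[1,[0,0,-20],[0,0,0]],[1,[0,0,-20],[0,0,0]],[1,[0,0,-20],[0,0,0]]]'
python3 -m handwheel '[[1,[0,0,-22],[0,0,0]],[1,[0,0,-22],[0,0,0]],[1,[0,0,-22],[0,0,0]],[1,[0,0,-20],[0,0,0]],[1,[0,0,-8],[0,0,0]]]'
python3 go.py .485 -.084 .305 1.5 8; python3 -c "
from h import *
for k,v in bars(cam('scene'),.1,.36).items(): print(k,v)"
```

```text
clock: 23.38
eef_pos: [0.4635, 0.0371, 0.1259]
tool_rot: [0.0, 0.996, 0.094, -0.0]
ft_force: [-0.2, 0.6, -0.2]
gripper_width: 0.0598
clock: 24.0
eef_pos: [0.4636, 0.0369, 0.1277]
tool_rot: [0.0, 0.996, 0.094, 0.0]
ft_force: [-2.0, -1.1, 6.6]
gripper_width: 0.0058
clock: 24.62
eef_pos: [0.4635, 0.0372, 0.2102]
tool_rot: [0.0, 0.996, 0.094, 0.0]
ft_force: [-0.3, -0.4, -3.7]
gripper_width: 0.0057
clock: 25.25
eef_pos: [0.464, 0.0371, 0.3045]
tool_rot: [0.0, 0.996, 0.094, 0.001]
ft_force: [-0.4, 0.1, -5.7]
gripper_width: 0.0056
[-0.3, 15.4, -0.1] [0.0001, -0.0003, 0.0203]
[0.1, 15.4, -0.1] [0.0001, -0.0003, 0.0203]
[0.4, 15.4, -0.1] [0.0001, -0.0003, 0.0203]
[0.7, 15.4, -0.1] [0.0001, -0.0003, 0.0203]
[1.0, 15.3, -0.1] [0.0001, -0.0003, 0.0203]
[1.3, 15.3, -0.1] [0.0001, -0.0003, 0.0203]
[1.6, 15.3, -0.1] [0.0001, -0.0003, 0.0203]
[1.9, 15.2, -0.1] [0.0001, -0.0003, 0.0203]
red {'mid': array([ 0.4687, -0.1543]), 'ztop': array([0.137, 0.141]), 'len': np.float64(0.138), 'yaw': np.float64(0.3), 'n': 94}
orange {'mid': array([0.5097, 0.0301]), 'ztop': array([0.182, 0.189]), 'len': np.float64(0.081), 'yaw': np.float64(10.0), 'n': 17}
yellow {'mid': array([0.4853, 0.0396]), 'ztop': array([0.247, 0.316]), 'len': np.float64(0.139), 'yaw': np.float64(9.1), 'n': 311}
green None
```

```bash

python3 -m handwheel '[[1,[0,8,0],[0,0,0.02]],[1,[0,16,0],[0,0,0.03]],[1,[0.5,20,0],[0,0,0.035]],[1,[1,20,0],[0,0,0.035]],[1,[1,20,0],[0,0,0.03]]]'
python3 -m handwheel '[[1,[1.5,18,0],[0,0,0.012]],[1,[2,13,0],[0,0,0]],[1,[2,7,0],[0,0,0]],[1,[0,0,0],[0,0,0]],[1,[0,0,0],[0,0,0]]]'
python3 wp.py
```

```text
clock: 25.92
eef_pos: [0.4762, -0.0477, 0.3019]
tool_rot: [0.0, 1.0, 0.018, -0.001]
ft_force: [-0.8, -0.1, -4.4]
gripper_width: 0.0057
clock: 26.55
eef_pos: [0.483, -0.0832, 0.3028]
tool_rot: [-0.0, 1.0, 0.013, -0.0]
ft_force: [0.2, 0.2, -5.0]
gripper_width: 0.0057
prong y -0.0491 valley x 0.5925 z 0.2615 err 0.0031
prong y -0.1196 valley x 0.5945 z 0.261 err 0.0026
26.6 [ 0.483  -0.0832  0.3028] theta 1.55
```

```bash

python3 -m handwheel '[[1,[8,1,0],[0,0,0]],[1,[16,1,0],[0,0,0]],[1,[20,0.5,0],[0,0,0]],[1,[20,0.5,0],[0,0,0]],[1,[20,0.5,0],[0,0,0]]]'
python3 -m handwheel '[[1,[15,0.5,0],[0,0,0]],[1,[9,0,0],[0,0,0]],[1,[3,0,0],[0,0,0]],[1,[0,0,0],[0,0,0]],[1,[0,0,0],[0,0,0]]]'
python3 -m handwheel '[[1,[0,0,8],[0,0,0]],[1,[0,0,10],[0,0,0]],[1,[0,0,10],[0,0,0]],[1,[0,0,8],[0,0,0]],[1,[0,0,4],[0,0,0]]]'
python3 -m handwheel '[[1,[0,0,3],[0,0,0]],[1,[0,0,1.5],[0,0,0]],[1,[0,0,0],[0,0,0]],[1,[0,0,0],[0,0,0]],[1,[0,0,0],[0,0,0]]]'
```

```text
clock: 27.22
eef_pos: [0.5692, -0.0849, 0.3027]
tool_rot: [0.0, 1.0, 0.013, 0.0]
ft_force: [-0.2, -0.5, -4.6]
gripper_width: 0.006
clock: 27.85
eef_pos: [0.5936, -0.0848, 0.3029]
tool_rot: [0.0, 1.0, 0.013, -0.0]
ft_force: [-0.1, 0.7, -4.2]
gripper_width: 0.0059
clock: 28.48
eef_pos: [0.5938, -0.0847, 0.2619]
tool_rot: [-0.0, 1.0, 0.013, -0.001]
ft_force: [0.3, -0.6, -4.7]
gripper_width: 0.0056
clock: 29.1
eef_pos: [0.5946, -0.0849, 0.2587]
tool_rot: [0.0, 1.0, 0.013, 0.001]
ft_force: [0.7, -0.4, -2.2]
gripper_width: 0.0059
```

```bash

python3 -m handwheel '[[1,[0.5,0,1],[0,0,0]],[1,[0,0,0],[0,0,0]],[1,[0,0,0],[0,0,0]],[1,[0,0,0],[0,0,0]],[0.7,[0,0,0],[0,0,0]]]'
python3 -m handwheel '[[0.6,[0,0,0],[0,0,0]],[0.3,[0,0,0],[0,0,0]],[0,[0,0,0],[0,0,0]],[-0.1,[0,0,0],[0,0,0]],[-0.1,[0,0,0],[0,0,0]]]'
python3 -m handwheel '[[-0.1,[0,0,-10],[0,0,0]],[-0.1,[0,0,-16],[0,0,0]],[-0.1,[0,0,-20],[0,0,0]],[-0.1,[0,0,-20],[0,0,0]],[-0.1,[0,0,-20],[0,0,0]]]'
python3 hung.py | grep -v top; python3 go.py .467 -.152 .26 1.3 5
```

```text
clock: 29.72
eef_pos: [0.5948, -0.0849, 0.2576]
tool_rot: [0.0, 1.0, 0.013, 0.0]
ft_force: [0.1, -0.2, -0.7]
gripper_width: 0.0129
clock: 30.35
eef_pos: [0.5947, -0.0848, 0.2573]
tool_rot: [0.0, 1.0, 0.013, -0.0]
ft_force: [-0.7, 0.7, -0.1]
gripper_width: 0.0471
clock: 30.98
eef_pos: [0.595, -0.0849, 0.3455]
tool_rot: [0.0, 1.0, 0.013, 0.001]
ft_force: [-0.5, 0.1, 0.1]
gripper_width: 0.0469
scene HUNG orange 146 mid [0.593 0.061 0.257] len 0.185 z/y slope -0.012 x/y -0.026 zmed 0.268
scene HUNG yellow 118 mid [ 0.595 -0.086  0.257] len 0.138 z/y slope 0.009 x/y -0.031 zmed 0.268
scene HUNG green 157 mid [0.587 0.254 0.257] len 0.137 z/y slope -0.002 x/y -0.03 zmed 0.268
[-26.3, 12.6, 17.3] [0.0004, -0.0012, 0.0008]
[-26.3, 12.7, 17.3] [0.0004, -0.0012, 0.0008]
[-26.3, 12.7, 17.4] [0.0004, -0.0012, 0.0008]
[-26.2, 12.7, 17.4] [0.0004, -0.0012, 0.0008]
[-26.2, 12.7, 17.4] [0.0004, -0.0012, 0.0008]
```

Scene no longer finds red on the bench. I'll back off and look before reaching for it.

```bash

python3 -m handwheel '[[-0.1,[-26,5,0],[0,0,0]],[-0.4,[-26,5,10],[0,0,0]],[-0.4,[-26,5,10],[0,0,0]],[-0.4,[-26,5,10],[0,0,0]],[-0.4,[-26,5,10],[0,0,0]]]'
python3 -m handwheel '[[-0.4,[0,0,0],[0,0,0]],[-0.4,[0,0,0],[0,0,0]],[-0.4,[0,0,0],[0,0,0]],[-0.4,[0,0,0],[0,0,0]],[-0.4,[0,0,0],[0,0,0]]]'
python3 hung.py; python3 wb.py; python3 -c "
from h import *
save(cam('top'),'t5',(120,120,470,320),2.2)"
```

```text
clock: 31.7
eef_pos: [0.4643, -0.1133, 0.3029]
tool_rot: [0.0, 1.0, 0.013, -0.0]
ft_force: [0.2, -0.1, 0.3]
gripper_width: 0.0599
clock: 32.33
eef_pos: [0.4658, -0.1132, 0.3033]
tool_rot: [0.0, 1.0, 0.013, 0.0]
ft_force: [0.8, -0.5, 0.9]
gripper_width: 0.06
scene HUNG orange 152 mid [0.591 0.061 0.257] len 0.184 z/y slope -0.029 x/y -0.033 zmed 0.268
scene HUNG yellow 115 mid [ 0.595 -0.086  0.257] len 0.137 z/y slope 0.035 x/y -0.027 zmed 0.269
scene HUNG green 164 mid [0.587 0.253 0.256] len 0.138 z/y slope -0.015 x/y -0.028 zmed 0.268
scene bench red {'mid': array([ 0.4678, -0.155 ]), 'ztop': array([0.138, 0.141]), 'len': np.float64(0.138), 'yaw': np.float64(-0.1), 'n': 37}
top HUNG orange 71 mid [0.59  0.086 0.26 ] len 0.136 z/y slope 0.015 x/y -0.024 zmed 0.269
top HUNG yellow 61 mid [ 0.595 -0.084  0.261] len 0.137 z/y slope 0.005 x/y -0.046 zmed 0.269
top HUNG green 69 mid [0.586 0.254 0.266] len 0.134 z/y slope 0.003 x/y -0.018 zmed 0.27
top bench orange {'mid': array([0.5444, 0.0879]), 'ztop': array([0.156, 0.159]), 'len': np.float64(0.087), 'yaw': np.float64(1.1), 'n': 20}
red {'mid': array([ 0.4653, -0.1535]), 'ztop': array([0.138, 0.14 ]), 'len': np.float64(0.138), 'yaw': np.float64(1.1), 'n': 1152}
32.475 [ 0.4655 -0.1132  0.3033] theta 1.53
```

View pics/t5.png

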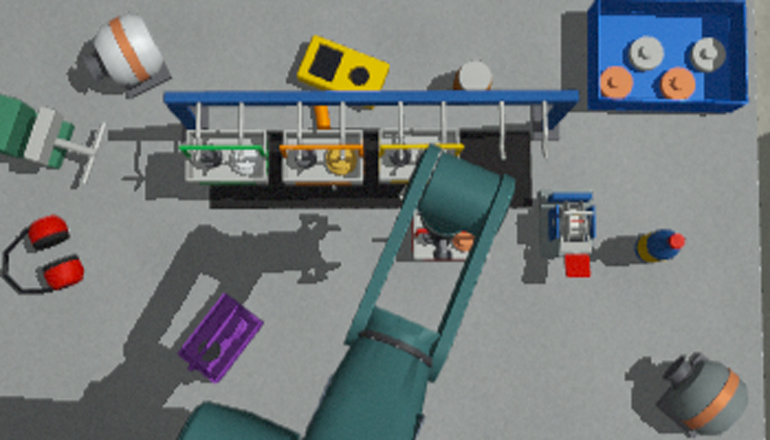

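Three baskets hang on hooks 1 to 3. Red was only hidden by the arm and is still in place. Pick it.

```bash

python3 -m handwheel '[[-0.4,[0.5,20,10],[0,0,0]],[-0.4,[1,20,15],[0,0,0]],[-0.4,[0,0,20],[0,0,0]],[-0.4,[0,0,0],[0,0,0]],[-0.4,[0,0,0],[0,0,0]]]'
python3 wb.py
python3 -m handwheel '[[-0.4,[0,0,27],[0,0,0]],[-0.4,[0,0,27],[0,0,0]],[-0.4,[0,0,27],[0,0,0]],[-0.4,[0,0,27],[0,0,0]],[-0.4,[0,0,24],[0,0,0]]]'
python3 -m handwheel '[[1,[0,0,0],[0,0,0]],[1,[0,0,0],[0,0,0]],[1,[0,0,0],[0,0,0]],[1,[0,0,0],[0,0,0]],[1,[0,0,0],[0,0,0]]]'
python3 -m handwheel '[[1,[0,0,-8],[0,0,0]],[1,[0,0,-14],[0,0,0]],[1,[0,0,-20],[0,0,0]],[1,[0,0,-20],[0,0,0]],[1,[0,0,-20],[0,0,0]]]'
python3 -m handwheel '[[1,[0,0,-22],[0,0,0]],[1,[0,0,-22],[0,0,0]],[1,[0,0,-22],[0,0,0]],[1,[0,0,-20],[0,0,0]],[1,[0,0,-8],[0,0,0]]]'
python3 go.py .485 -.254 .305 1.5 8
```

```text
clock: 33.15
eef_pos: [0.4681, -0.1535, 0.2585]
tool_rot: [0.0, 1.0, 0.013, -0.0]
ft_force: [-0.4, 0.1, -0.3]
gripper_width: 0.0593
red {'mid': array([ 0.4655, -0.1545]), 'ztop': array([0.138, 0.14 ]), 'len': np.float64(0.14), 'yaw': np.float64(1.1), 'n': 1694}
yellow {'mid': array([ 0.5493, -0.0874]), 'ztop': array([0.149, 0.15 ]), 'len': np.float64(0.098), 'yaw': np.float64(1.6), 'n': 191}
33.2 [ 0.4683 -0.1534  0.2588] theta 1.52
clock: 33.83
eef_pos: [0.4687, -0.1534, 0.1263]
tool_rot: [0.0, 1.0, 0.013, 0.001]
ft_force: [0.4, -1.0, 1.0]
gripper_width: 0.0599
clock: 34.45
eef_pos: [0.4682, -0.1536, 0.1275]
tool_rot: [0.001, 1.0, 0.013, 0.001]
ft_force: [-2.8, -0.2, 7.1]
gripper_width: 0.006
clock: 35.08
eef_pos: [0.468, -0.1531, 0.2098]
tool_rot: [0.0, 1.0, 0.013, 0.0]
ft_force: [0.6, -0.6, -3.5]
gripper_width: 0.0057
clock: 35.7
eef_pos: [0.4684, -0.1533, 0.3041]
tool_rot: [0.001, 1.0, 0.013, 0.001]
ft_force: [1.0, 0.3, -3.2]
gripper_width: 0.0057
[1.7, 12.6, -0.1] [0.0002, -0.0003, 0.0001]
[1.7, 12.6, -0.1] [0.0002, -0.0003, 0.0001]
[1.7, 12.6, -0.1] [0.0002, -0.0003, 0.0001]
[1.7, 12.6, -0.1] [0.0002, -0.0003, 0.0001]
[1.7, 12.6, -0.1] [0.0002, -0.0003, 0.0001]
[1.7, 12.6, -0.1] [0.0002, -0.0003, 0.0001]
[1.7, 12.6, -0.1] [0.0002, -0.0003, 0.0001]
[1.7, 12.6, -0.1] [0.0002, -0.0003, 0.0001]
```

```bash

python3 -m handwheel '[[1,[1,8,0],[0,0,0]],[1,[2,14,0],[0,0,0]],[1,[3,18,0],[0,0,0]],[1,[3,20,0],[0,0,0]],[1,[2,18,0],[0,0,0]]]'
python3 -m handwheel '[[1,[2,14,0],[0,0,0]],[1,[1,7,0],[0,0,0]],[1,[0,2,0],[0,0,0]],[1,[0,0,0],[0,0,0]],[1,[0,0,0],[0,0,0]]]'
python3 wp.py
```

```text
clock: 36.33
eef_pos: [0.4812, -0.2327, 0.302]
tool_rot: [0.0, 1.0, 0.013, -0.0]
ft_force: [0.5, 0.2, -3.8]
gripper_width: 0.0057
clock: 36.95
eef_pos: [0.4845, -0.2532, 0.3024]
tool_rot: [-0.0, 1.0, 0.014, -0.0]
ft_force: [-0.0, -0.3, -3.2]
gripper_width: 0.0058
prong y -0.2191 valley x 0.5975 z 0.2615 err 0.0031
prong y -0.2897 valley x 0.599 z 0.261 err 0.0037
37.0 [ 0.4845 -0.2533  0.3024] theta 1.55
```

```bash

python3 -m handwheel '[[1,[8,1,0],[0,0,0]],[1,[16,1,0],[0,0,0]],[1,[20,0.5,0],[0,0,0]],[1,[20,0.5,0],[0,0,0]],[1,[20,0.5,0],[0,0,0]]]'
python3 -m handwheel '[[1,[17,0.5,0],[0,0,0]],[1,[10,0,0],[0,0,0]],[1,[3,0,0],[0,0,0]],[1,[0,0,0],[0,0,0]],[1,[0,0,0],[0,0,0]]]'
python3 -m handwheel '[[1,[0,0,8],[0,0,0]],[1,[0,0,10],[0,0,0]],[1,[0,0,10],[0,0,0]],[1,[0,0,8],[0,0,0]],[1,[0,0,4],[0,0,0]]]'
python3 -m handwheel '[[1,[0,0,3],[0,0,0]],[1,[0,0,1],[0,0,0]],[1,[0,0,0],[0,0,0]],[1,[0,0,0],[0,0,0]],[1,[0,0,0],[0,0,0]]]'
```

```text
clock: 37.62
eef_pos: [0.5706, -0.255, 0.3021]
tool_rot: [0.0, 1.0, 0.013, 0.0]
ft_force: [0.5, -0.8, -3.7]
gripper_width: 0.0062
clock: 38.25
eef_pos: [0.5981, -0.2548, 0.3024]
tool_rot: [0.0, 1.0, 0.013, -0.0]
ft_force: [-0.5, 0.4, -4.2]
gripper_width: 0.0058
clock: 38.88
eef_pos: [0.5984, -0.2546, 0.2613]
tool_rot: [-0.0, 1.0, 0.013, -0.001]
ft_force: [-0.7, 0.4, -3.6]
gripper_width: 0.0055
clock: 39.5
eef_pos: [0.5988, -0.2548, 0.2586]
tool_rot: [0.0, 1.0, 0.013, 0.0]
ft_force: [0.1, -0.4, -2.9]
gripper_width: 0.0058
```

```bash

python3 -m handwheel '[[1,[0.3,0,1],[0,0,0]],[1,[0,0,0],[0,0,0]],[1,[0,0,0],[0,0,0]],[1,[0,0,0],[0,0,0]],[0.7,[0,0,0],[0,0,0]]]'
python3 -m handwheel '[[0.6,[0,0,0],[0,0,0]],[0.3,[0,0,0],[0,0,0]],[0,[0,0,0],[0,0,0]],[-0.1,[0,0,0],[0,0,0]],[-0.1,[0,0,0],[0,0,0]]]'
python3 -m handwheel '[[-0.1,[0,0,-10],[0,0,0]],[-0.1,[0,0,-16],[0,0,0]],[-0.1,[0,0,-20],[0,0,0]],[-0.1,[0,0,-20],[0,0,0]],[-0.1,[0,0,-20],[0,0,0]]]'
python3 -m handwheel '[[-0.1,[-26,0,0],[0,0,0]],[-0.1,[-28,0,0],[0,0,0]],[-0.1,[-30,0,0],[0,0,0]],[-0.1,[-30,0,0],[0,0,0]],[-0.1,[-30,0,0],[0,0,0]]]'
python3 -m handwheel '[[1,[-20,15,0],[0,0,0]],[1,[-10,25,0],[0,0,0]],[1,[0,30,0],[0,0,0]],[1,[0,30,0],[0,0,0]],[1,[0,15,0],[0,0,0]]]'
python3 hung.py
cat > pad.py <<'E'
from h import *
for n in ("wrist","top","scene"):
    c=cam(n); P=cloud(c); hsv=cv2.cvtColor(c["image"],cv2.COLOR_RGB2HSV)
    m=((hsv[...,0]<5)|(hsv[...,0]>175))&(hsv[...,1]>140)&(abs(P[...,2]-.104)<.012)&(P[...,1]<-.32)&(P[...,1]>-.46)&(P[...,0]<.46)&(P[...,0]>.35)
    p=P[m]
    if len(p)>10: print(n,len(p),((p.min(0)+p.max(0))/2).round(4),p.min(0).round(3),p.max(0).round(3),cv2.minAreaRect((p[:,:2]*1000).astype(np.float32)))
    if n=="wrist": save(c,"wpad",s=1.2)
s=read_state(); print(s["clock"],s["eef_pos"])
E
python3 pad.py
```

```text
clock: 40.12
eef_pos: [0.599, -0.2548, 0.2574]
tool_rot: [0.0, 1.0, 0.013, -0.0]
ft_force: [-0.3, -0.4, 0.0]
gripper_width: 0.0129
clock: 40.75
eef_pos: [0.599, -0.2547, 0.2573]
tool_rot: [0.0, 1.0, 0.013, -0.0]
ft_force: [-0.5, 0.5, -0.8]
gripper_width: 0.0472
clock: 41.38
eef_pos: [0.5992, -0.2549, 0.3456]
tool_rot: [0.0, 1.0, 0.013, 0.001]
ft_force: [0.2, -0.1, 0.2]
gripper_width: 0.047
clock: 42.0
eef_pos: [0.4544, -0.2588, 0.3449]
tool_rot: [0.001, 1.0, 0.013, 0.001]
ft_force: [0.2, -0.6, 0.2]
gripper_width: 0.0467
clock: 42.62
eef_pos: [0.4283, -0.3759, 0.3446]
tool_rot: [0.001, 1.0, 0.013, 0.001]
ft_force: [-1.3, 0.2, -0.3]
gripper_width: -0.0004
scene HUNG red 124 mid [ 0.599 -0.255  0.257] len 0.139 z/y slope -0.014 x/y -0.027 zmed 0.268
scene HUNG orange 142 mid [0.591 0.055 0.257] len 0.196 z/y slope -0.007 x/y -0.028 zmed 0.267
scene HUNG yellow 112 mid [ 0.596 -0.084  0.258] len 0.136 z/y slope -0.04 x/y -0.024 zmed 0.269
scene HUNG green 156 mid [0.588 0.253 0.256] len 0.138 z/y slope 0.004 x/y -0.03 zmed 0.268
top HUNG red 60 mid [ 0.6   -0.254  0.268] len 0.138 z/y sl
[... 336 characters left out ...]
[0.5444, 0.0857]), 'ztop': array([0.155, 0.159]), 'len': np.float64(0.09), 'yaw': np.float64(1.5), 'n': 23}
wrist 1502 [ 0.4101 -0.3793  0.1031] [ 0.389 -0.401  0.094] [ 0.431 -0.357  0.112] ((410.4005432128906, -379.2060852050781), (42.31682205200195, 44.57548522949219), 1.5551328659057617)
top 52 [ 0.4088 -0.3786  0.1048] [ 0.392 -0.397  0.094] [ 0.426 -0.36   0.115] ((401.7562561035156, -385.5244140625), (24.731964111328125, 50.033504486083984), 43.65047836303711)
scene 129 [ 0.4125 -0.379   0.1032] [ 0.39  -0.401  0.094] [ 0.435 -0.357  0.113] ((412.5111999511719, -378.9569396972656), (43.14659118652344, 44.888248443603516), 2.150195360183716)
42.875 [ 0.42809075 -0.37331143  0.34355558]
```

View pics/wpad.png

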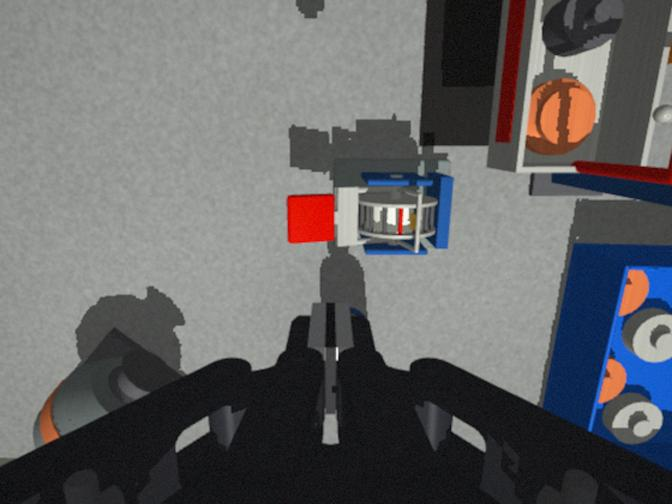

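Red hangs on hook 4, so all four are hung with bar tops at z of about 0.268–0.27 and near-level. The pad is the red square at (311,218) in the wrist view, at world (0.410, -0.379). Go above it with the fingers shut.

```bash

python3 -m handwheel '[[1,[-10,1.5,30],[0,0,0]],[1,[-10,1,40],[0,0,0]],[1,[-3,1,50],[0,0,0]],[1,[0,0,50],[0,0,0]],[1,[0,0,38],[0,0,0]]]'
python3 -m handwheel '[[1,[0,0,0],[0,0,0]],[1,[0,0,0],[0,0,0]],[1,[0,0,0],[0,0,0]],[1,[0,0,0],[0,0,0]],[1,[0,0,0],[0,0,0]]]'
```

```text
clock: 43.5
eef_pos: [0.4048, -0.3767, 0.1338]
tool_rot: [-0.001, 1.0, 0.014, -0.0]
ft_force: [0.2, -0.3, 0.5]
gripper_width: -0.0001
clock: 44.12
eef_pos: [0.4055, -0.3788, 0.1361]
tool_rot: [0.001, 1.0, 0.013, 0.0]
ft_force: [-0.4, 0.5, -0.9]
gripper_width: 0.0001
```

```bash

python3 -m handwheel '[[1,[0,0,12],[0,0,0]],[1,[0,0,15],[0,0,0]],[1,[0,0,15],[0,0,0]],[1,[0,0,12],[0,0,0]],[1,[0,0,6],[0,0,0]]]'
python3 -m handwheel '[[1,[0,0,3],[0,0,0]],[1,[0,0,2],[0,0,0]],[1,[0,0,1],[0,0,0]],[1,[0,0,0],[0,0,0]],[1,[0,0,0],[0,0,0]]]'
```

```text
clock: 44.75
eef_pos: [0.4052, -0.3783, 0.0743]
tool_rot: [-0.0, 1.0, 0.013, -0.0]
ft_force: [1.0, 1.1, 4.1]
gripper_width: 0.0002
clock: 45.38
eef_pos: [0.4054, -0.3786, 0.0696]
tool_rot: [0.0, 1.0, 0.013, 0.0]
ft_force: [2.2, 1.7, 5.0]
gripper_width: -0.0001
```

```bash

python3 -m handwheel '[[1,[0,0,1.5],[0,0,0]],[1,[0,0,1.5],[0,0,0]],[1,[0,0,1.5],[0,0,0]],[1,[0,0,1.5],[0,0,0]],[1,[0,0,0],[0,0,0]]]'
python3 -c "
from h import *
save(cam('scene'),'s6',(120,130,300,250),3.5)"
```

```text
clock: 46.0
eef_pos: [0.4056, -0.3789, 0.0647]
tool_rot: [0.001, 1.0, 0.013, 0.0]
ft_force: [-0.8, 3.8, 19.1]
gripper_width: 0.0
```

View pics/s6.png

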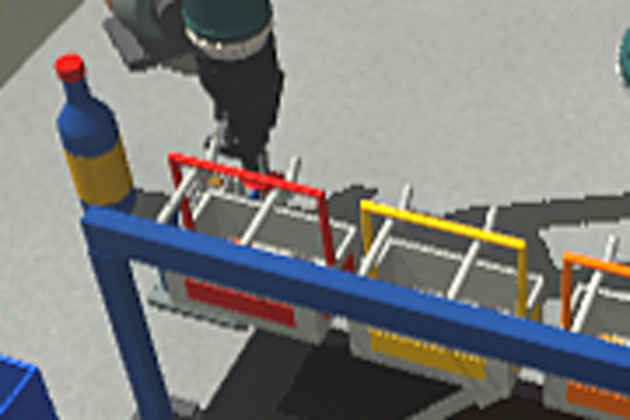

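Force jumped to 19 N at tip z 0.054, which is the stop. Back up, wait and check that the lever is up.

```bash

python3 -m handwheel '[[1,[0,0,-10],[0,0,0]],[1,[0,0,-17],[0,0,0]],[1,[0,0,-17],[0,0,0]],[1,[0,0,-17],[0,0,0]],[1,[0,0,-11],[0,0,0]]]'
python3 -m handwheel '[[1,[0,0,0],[0,0,0]],[1,[0,0,0],[0,0,0]],[1,[0,0,0],[0,0,0]],[1,[0,0,0],[0,0,0]],[1,[0,0,0],[0,0,0]]]'
python3 -m handwheel '[[1,[0,0,0],[0,0,0]],[1,[0,0,0],[0,0,0]],[1,[0,0,0],[0,0,0]],[1,[0,0,0],[0,0,0]],[1,[0,0,0],[0,0,0]]]'
python3 pad.py; cp pics/wpad.png pics/wpad1.png
```

```text
clock: 46.68
eef_pos: [0.4052, -0.3784, 0.1363]
tool_rot: [0.0, 1.0, 0.013, 0.0]
ft_force: [-0.0, -0.5, 0.3]
gripper_width: -0.0
clock: 47.3
eef_pos: [0.4051, -0.3783, 0.135]
tool_rot: [-0.0, 1.0, 0.013, -0.0]
ft_force: [-0.8, 0.3, -0.1]
gripper_width: -0.0003
clock: 47.92
eef_pos: [0.4052, -0.3784, 0.1353]
tool_rot: [0.0, 1.0, 0.013, -0.0]
ft_force: [-0.1, -0.1, -0.2]
gripper_width: -0.0001
wrist 4287 [ 0.4105 -0.3785  0.1019] [ 0.389 -0.401  0.093] [ 0.432 -0.356  0.111] ((410.4355163574219, -378.4129638671875), (44.302616119384766, 43.56132507324219), 89.79813385009766)
scene 121 [ 0.4112 -0.3787  0.103 ] [ 0.389 -0.401  0.094] [ 0.433 -0.356  0.112] ((411.12408447265625, -378.6266784667969), (43.527137756347656, 45.1666145324707), 0.7103482484817505)
48.075 [ 0.40518924 -0.37846067  0.13536397]
```

View pics/wpad1.png

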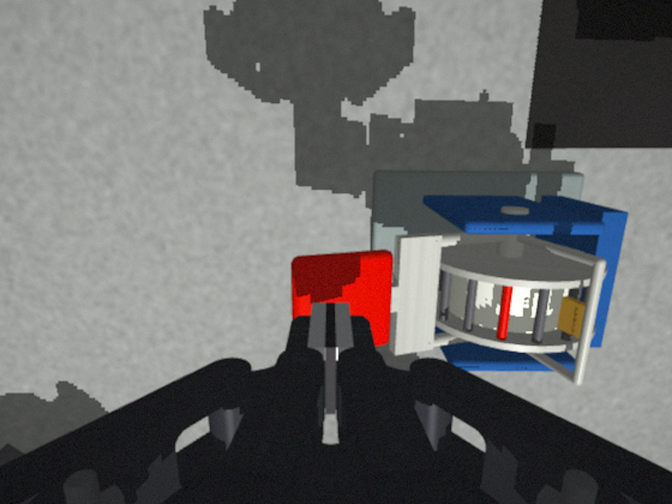

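The pad is right up (z 0.102) and a red marker pin is visible on the wheel at (505,310), which I can track after each press. Press 2.

```bash

python3 -m handwheel '[[1,[0,0,12],[0,0,0]],[1,[0,0,15],[0,0,0]],[1,[0,0,15],[0,0,0]],[1,[0,0,12],[0,0,0]],[1,[0,0,9],[0,0,0]]]'
python3 -m handwheel '[[1,[0,0,4],[0,0,0]],[1,[0,0,2.5],[0,0,0]],[1,[0,0,1.5],[0,0,0]],[1,[0,0,1],[0,0,0]],[1,[0,0,0],[0,0,0]]]'
python3 -m handwheel '[[1,[0,0,-10],[0,0,0]],[1,[0,0,-17],[0,0,0]],[1,[0,0,-17],[0,0,0]],[1,[0,0,-17],[0,0,0]],[1,[0,0,-11],[0,0,0]]]'
python3 -m handwheel '[[1,[0,0,0],[0,0,0]],[1,[0,0,0],[0,0,0]],[1,[0,0,0],[0,0,0]],[1,[0,0,0],[0,0,0]],[1,[0,0,0],[0,0,0]]]'
python3 -m handwheel '[[1,[0,0,0],[0,0,0]],[1,[0,0,0],[0,0,0]],[1,[0,0,0],[0,0,0]],[1,[0,0,0],[0,0,0]],[1,[0,0,0],[0,0,0]]]'
python3 pad.py; cp pics/wpad.png pics/wpad2.png
python3 - <<'E'
import cv2,numpy as np
for i in (1,2):
    im=cv2.imread(f"pics/wpad{i}.png")[230:400,435:610].astype(int)
    m=(im[...,2]>120)&(im[...,1]<60); v,u=np.nonzero(m); print(i,len(u),u.mean()+435,v.mean()+230)
E
```

```text
clock: 48.7
eef_pos: [0.4056, -0.3784, 0.0715]
tool_rot: [-0.0, 1.0, 0.013, 0.0]
ft_force: [0.3, 0.8, 4.8]
gripper_width: -0.0001
clock: 49.32
eef_pos: [0.4058, -0.3788, 0.0649]
tool_rot: [0.001, 1.0, 0.013, 0.001]
ft_force: [-0.6, 2.3, 15.7]
gripper_width: -0.0002
clock: 49.95
eef_pos: [0.4054, -0.3786, 0.1366]
tool_rot: [0.0, 1.0, 0.013, 0.0]
ft_force: [0.0, 0.8, -0.2]
gripper_width: 0.0001
clock: 50.58
eef_pos: [0.4051, -0.3783, 0.1351]
tool_rot: [-0.0, 1.0, 0.013, -0.0]
ft_force: [-0.7, 0.7, 0.6]
gripper_width: -0.0004
clock: 51.2
eef_pos: [0.4052, -0.3785, 0.1354]
tool_rot: [0.0, 1.0, 0.013, -0.0]
ft_force: [0.6, -0.5, -0.5]
gripper_width: -0.0001
wrist 4282 [ 0.4104 -0.3786  0.1025] [ 0.389 -0.401  0.094] [ 0.432 -0.356  0.111] ((410.4195861816406, -378.6083068847656), (43.3700065612793, 44.68619918823242), 0.1529008150100708)
scene 120 [ 0.4139 -0.3781  0.1036] [ 0.392 -0.402  0.093] [ 0.436 -0.354  0.114] ((411.8386535644531, -378.9259948730469), (46.65574264526367, 44.29407501220703), 82.1264877319336)
51.35 [ 0.40519427 -0.37844229  0.13534478]
1 458 504.1703056768559 312.4454148471616
2 419 469.964200477327 305.23150357995223
```

The marker advanced by one pin pitch. Presses 3 and 4, then return to the earlier viewpoint to compare.

```bash

python3 -m handwheel '[[1,[0,0,12],[0,0,0]],[1,[0,0,15],[0,0,0]],[1,[0,0,15],[0,0,0]],[1,[0,0,12],[0,0,0]],[1,[0,0,9],[0,0,0]]]'
python3 -m handwheel '[[1,[0,0,4],[0,0,0]],[1,[0,0,2.5],[0,0,0]],[1,[0,0,1.5],[0,0,0]],[1,[0,0,1],[0,0,0]],[1,[0,0,0],[0,0,0]]]'
python3 -m handwheel '[[1,[0,0,-10],[0,0,0]],[1,[0,0,-17],[0,0,0]],[1,[0,0,-17],[0,0,0]],[1,[0,0,-17],[0,0,0]],[1,[0,0,-11],[0,0,0]]]'
python3 -m handwheel '[[1,[0,0,0],[0,0,0]],[1,[0,0,0],[0,0,0]],[1,[0,0,0],[0,0,0]],[1,[0,0,0],[0,0,0]],[1,[0,0,0],[0,0,0]]]'
python3 -m handwheel '[[1,[0,0,0],[0,0,0]],[1,[0,0,0],[0,0,0]],[1,[0,0,0],[0,0,0]],[1,[0,0,0],[0,0,0]],[1,[0,0,0],[0,0,0]]]'
python3 pad.py; cp pics/wpad.png pics/wpad3.png
python3 -m handwheel '[[1,[0,0,12],[0,0,0]],[1,[0,0,15],[0,0,0]],[1,[0,0,15],[0,0,0]],[1,[0,0,12],[0,0,0]],[1,[0,0,9],[0,0,0]]]'
python3 -m handwheel '[[1,[0,0,4],[0,0,0]],[1,[0,0,2.5],[0,0,0]],[1,[0,0,1.5],[0,0,0]],[1,[0,0,1],[0,0,0]],[1,[0,0,0],[0,0,0]]]'
python3 -m handwheel '[[1,[0,0,-10],[0,0,0]],[1,[0,0,-17],[0,0,0]],[1,[0,0,-17],[0,0,0]],[1,[0,0,-17],[0,0,0]],[1,[0,0,-11],[0,0,0]]]'
python3 -m handwheel '[[1,[0,0,0],[0,0,0]],[1,[0,0,0],[0,0,0]],[1,[0,0,0],[0,0,0]],[1,[0,0,0],[0,0,0]],[1,[0,0,0],[0,0,0]]]'
python3 -m handwheel '[[1,[0,0,0],[0,0,0]],[1,[0,0,0],[0,0,0]],[1,[0,0,0],[0,0,0]],[1,[0,0,0],[0,0,0]],[1,[0,0,0],[0,0,0]]]'
python3 pad.py; cp pics/wpad.png pics/wpad4.png
python3 -c "
import cv2,numpy as np
a=[cv2.imread(f'pics/wpad{i}.png')[180:400,370:640] for i in (1,2,3,4)]
cv2.imwrite('pics/pins.png',np.vstack([np.hstack(a[:2]),np.hstack(a[2:])]))"
```

```text
clock: 51.98
eef_pos: [0.4055, -0.3783, 0.0715]
tool_rot: [-0.0, 1.0, 0.013, 0.0]
ft_force: [1.9, 0.3, 4.2]
gripper_width: 0.0
clock: 52.6
eef_pos: [0.4058, -0.3788, 0.0649]
tool_rot: [0.001, 1.0, 0.013, 0.001]
ft_force: [-0.5, 2.8, 15.4]
gripper_width: -0.0005
clock: 53.22
eef_pos: [0.4055, -0.3786, 0.1366]
tool_rot: [0.0, 1.0, 0.013, 0.0]
ft_force: [0.0, -0.2, 0.5]
gripper_width: -0.0002
clock: 53.85
eef_pos: [0.4051, -0.3783, 0.135]
tool_rot: [-0.0, 1.0, 0.013, -0.0]
ft_force: [0.2, 0.4, 0.9]
gripper_width: -0.0001
clock: 54.48
eef_pos: [0.4052, -0.3785, 0.1354]
tool_rot: [0.0, 1.0, 0.013, -0.0]
ft_force: [0.3, 0.1, 0.1]
gripper_width: 0.0002
wrist 4294 [ 0.4233 -0.3785  0.1017] [ 0.389 -0.401  0.092] [ 0.458 -0.356  0.111] ((421.7348327636719, -375.9566650390625), (41.061222076416016, 73.6418685913086), 65.3954086303711)
scene 121 [ 0.4126 -0.3794  0.1041] [ 0.391 -0.402  0.096] [ 0.434 -0.357  0.112] ((412.5982971191406, -379.44317626953125), (42.29258728027344, 44.33971405029297), 0.20423491299152374)
54.625 [ 0.40517941 -0.37844871  0.13535315]
clock: 55.25
eef_pos: [0.4055, -
[... 337 characters left out ...]
0.6]
gripper_width: 0.0001
clock: 57.12
eef_pos: [0.4051, -0.3783, 0.135]
tool_rot: [-0.0, 1.0, 0.013, -0.0]
ft_force: [-0.3, 0.4, 0.1]
gripper_width: 0.0001
clock: 57.75
eef_pos: [0.4052, -0.3784, 0.1354]
tool_rot: [0.0, 1.0, 0.013, -0.0]
ft_force: [-0.4, 0.5, 0.3]
gripper_width: 0.0001
wrist 4285 [ 0.4103 -0.3784  0.1029] [ 0.389 -0.401  0.095] [ 0.432 -0.356  0.111] ((410.3009948730469, -378.33819580078125), (44.40950393676758, 43.26375961303711), 89.85316467285156)
scene 121 [ 0.4125 -0.3787  0.1041] [ 0.391 -0.402  0.095] [ 0.434 -0.355  0.113] ((413.63873291015625, -379.02972412109375), (44.2740478515625, 45.30649185180664), 6.416589260101318)
57.9 [ 0.40519886 -0.37843094  0.1353528 ]
```

View pics/pins.png

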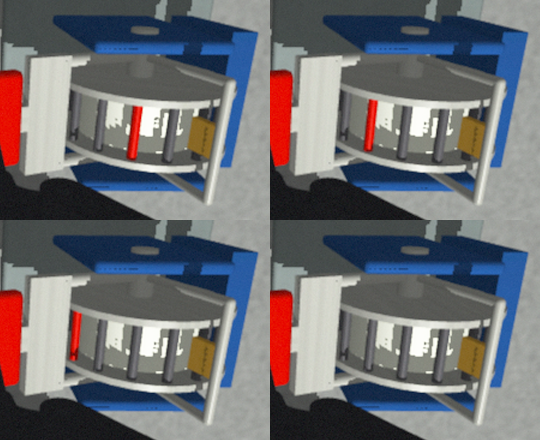

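Presses 2, 3 and 4 each moved the red pin one pitch, at crop x of 135, 371-270, 75, then out of sight. For press 1, compare the pin's angle in the pre-press view with the view after it.

```bash
python3 - <<'E'
from h import *
c=capture("wrist"); H=np.array(c["hand_eye"]); f=210/np.tan(np.radians(c["vfov"])/2)
t=np.radians(1.5); Rt=np.array([[np.cos(t),np.sin(t),0],[np.sin(t),-np.cos(t),0],[0,0,-1]])
V=[("before",(401,222),(.4281,-.3733,.3436)),("p1",(504.2,312.4),(.4052,-.3785,.1354)),("p2",(470,305.2),(.4052,-.3785,.1354)),("p3",(445,335),(.4052,-.3785,.1354))]
for Rr in (.030,.035,.04,.045):
    o=[]
    for n,px,p in V:
        T=np.eye(4);T[:3,:3]=Rt;T[:3,3]=p; M=T@H
        d=M[:3,:3]@np.array([(px[0]/1.2-c["cx"])/f,(px[1]/1.2-c["cy"])/f,1]); e=M[:3,3]-np.array([.491,0,.075])
        a,b,k=d[0]**2+d[2]**2,2*(e[0]*d[0]+e[2]*d[2]),e[0]**2+e[2]**2-Rr**2; D=b*b-4*a*k
        if D<0: o.append((n,None)); continue
        q=e+d*(-b-D**.5)/2/a; o.append((n,round(np.degrees(np.arctan2(q[2],q[0])),1)))
    print(Rr,o)
E
```

```text
0.03 [('before', np.float64(86.1)), ('p1', np.float64(111.1)), ('p2', np.float64(139.4)), ('p3', np.float64(164.4))]
0.035 [('before', np.float64(88.2)), ('p1', np.float64(111.7)), ('p2', np.float64(135.0)), ('p3', np.float64(153.5))]
0.04 [('before', np.float64(89.7)), ('p1', np.float64(112.1)), ('p2', np.float64(131.8)), ('p3', np.float64(146.6))]
0.045 [('before', np.float64(90.9)), ('p1', np.float64(112.4)), ('p2', np.float64(129.3)), ('p3', np.float64(141.6))]
```

```bash

python3 -m handwheel '[[1,[0,0,-30],[0,0,0]],[1,[0,0,-40],[0,0,0]],[1,[0,0,-40],[0,0,0]],[1,[0,0,-40],[0,0,0]],[1,[0,0,-30],[0,0,0]]]'
python3 hung.py | grep HUNG; python3 -c "
from h import *
save(cam('scene'),'s9',s=1.4)"
```

```text
clock: 58.58
eef_pos: [0.4054, -0.3786, 0.3173]
tool_rot: [0.001, 1.0, 0.013, 0.001]
ft_force: [0.4, 0.1, -0.4]
gripper_width: -0.0003
scene HUNG red 123 mid [ 0.6   -0.255  0.257] len 0.139 z/y slope -0.026 x/y -0.028 zmed 0.268
scene HUNG orange 132 mid [0.591 0.061 0.256] len 0.185 z/y slope -0.017 x/y -0.029 zmed 0.268
scene HUNG yellow 112 mid [ 0.596 -0.085  0.257] len 0.137 z/y slope -0.039 x/y -0.026 zmed 0.268
scene HUNG green 152 mid [0.587 0.253 0.257] len 0.137 z/y slope -0.003 x/y -0.024 zmed 0.268
top HUNG red 62 mid [ 0.6   -0.253  0.259] len 0.136 z/y slope 0.017 x/y -0.03 zmed 0.268
top HUNG orange 66 mid [0.59  0.086 0.261] len 0.136 z/y slope 0.01 x/y -0.023 zmed 0.27
top HUNG yellow 69 mid [ 0.596 -0.084  0.265] len 0.137 z/y slope 0.018 x/y -0.05 zmed 0.268
top HUNG green 68 mid [0.586 0.253 0.262] len 0.134 z/y slope 0.007 x/y -0.017 zmed 0.269
```

View pics/s9.png

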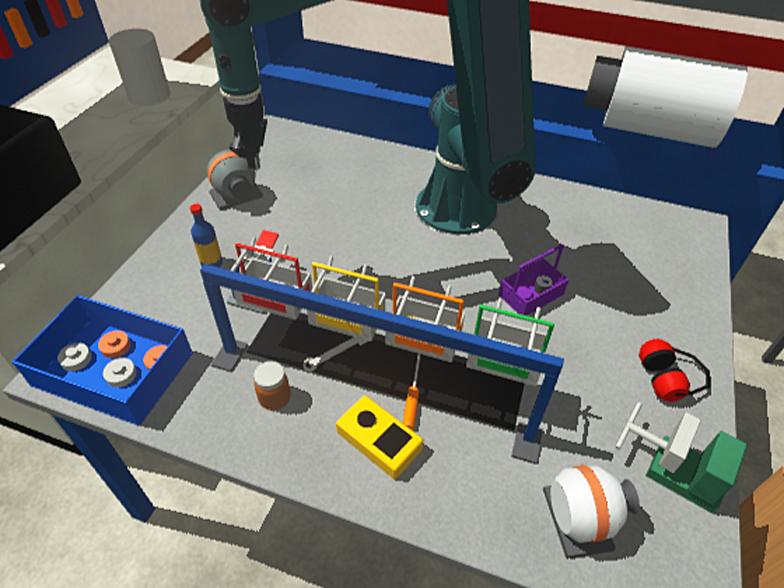

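All four baskets hang on their hooks at (268,270), (345,290), (428,310) and (513,335). The bystanders are in place. The wheel angles before and after press 1 differ by about 22.5°, which is one step, so the count is 4.

```bash
python3 -c "
from cell import *
print(job_done())"
```

```text
the job is handed in; nothing more can be done
None
```

All four baskets are hanging on the drip rack and the tally has counted 4. I handed the job in at about 59 s of the 208 s allowed. Green is on hook 1, orange on hook 2, yellow on hook 3 and red on hook 4. After hanging them, I pressed the tally lever down to its stop four times, with 15–19 N at the bottom, and let it come right up each time.

**Last checks:**
- **Baskets:** all four bars sit in the prongs with their tops at about 0.268–0.270 m. They are level to within measurement noise and did not move between looks.
- **Count:** the red pin on the wheel moved one step for each of presses 1 to 3. After press 4 it was out of sight, as one more step would put it. Press 1 was checked by working out the pin's angle before and after, which gave about 22.5°. I did not view the count directly.
- **Robot and bystanders:** the gripper is clear at 0.32 m, and the other things and the purple look-alike look untouched.

**Disagreements:** the scene camera once lost the red basket because the arm was in the way; the wrist camera showed it had not moved. It also read the orange bar too long and off-centre, most likely because the yellow or red got mixed in. The top camera read it correctly.

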